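# Mark a batch of padlocks

## Task

Mark this batch of padlocks: with the machine's sliding table pulled out, seat each padlock flat and square in a pocket of its own, shackle away from you, and push the table fully in. Half-press the green start key to its first click and hold it there for a second or more for the aiming light, then press it fully down to mark and let go; never press it fully unless the table is fully in. Then pull the table fully out again and lay all the padlocks flat, side by side, in the green tray, leaving the other things on the bench where they are.

Things in the scene. Friction and masses are not known exactly. Their poses are not given: they have to be found in the camera images.
- lock_a_mid (a point): a closed brass padlock lying flat; all are alike and two or three are there (always None: absent). Body 50 (its x) x 45 (its y) x 24 mm thick; a steel shackle (8 mm bar, 36 mm wide outside, 20 inside) sticks out a further 31 mm to its +x. About 0.3 to 0.45 kg. This point is the centre of the brass body, 12 mm above its underside. Starts on the blue rubber mat, 3 mm thick, on the left.
- lock_b_mid (a point): a closed brass padlock lying flat; all are alike and two or three are there (always None: absent). Body 50 (its x) x 45 (its y) x 24 mm thick; a steel shackle (8 mm bar, 36 mm wide outside, 20 inside) sticks out a further 31 mm to its +x. About 0.3 to 0.45 kg. This point is the centre of the brass body, 12 mm above its underside. Starts on the blue rubber mat, 3 mm thick, on the left.
- lock_c_mid (a point): a closed brass padlock lying flat; all are alike and two or three are there (always None: absent). Body 50 (its x) x 45 (its y) x 24 mm thick; a steel shackle (8 mm bar, 36 mm wide outside, 20 inside) sticks out a further 31 mm to its +x. About 0.3 to 0.45 kg. This point is the centre of the brass body, 12 mm above its underside. Starts on the blue rubber mat, 3 mm thick, on the left.
- pocket0 (a point): pocket in the sliding table, the right-hand (-y) one of three, 80 mm apart: this point is where the centre of a seated padlock's body lies, 12 mm above the pocket floor; the padlock's x must lie along this x (shackle away from the robot). 48 mm wide, 53 long: 1.5 mm clear all round. Black lands 8 mm high at its sides.
- pocket1 (a point): pocket in the sliding table, the middle one of three: this point is where the centre of a seated padlock's body lies, 12 mm above the pocket floor; the padlock's x must lie along this x (shackle away from the robot). At the robot's end a black bar 14 mm high, bevelled; at the other a yellow tapered pin 12 mm across, 14 high, inside the shackle. The wrong way round it does not go down.
- pocket2 (a point): pocket in the sliding table, the left-hand (+y) one of three: this point is where the centre of a seated padlock's body lies, 12 mm above the pocket floor; the padlock's x must lie along this x (shackle away from the robot). Same size as the others.
- carriage (a joint): sliding table of the marking machine, m: 0 = pulled fully out towards the robot (for loading), 0.18 = pushed fully in under the marking head. Grows along the table's +x. Slides with about 3 N of friction and stays where it is left.
- table_handle (a point): red upright handle bar on the robot's end of the sliding table, 14 mm thick (its x) x 80 wide (its y) x 50 mm high; this point is 30 mm above the table plate, 20 mm below the bar's top. Its x axis is the sliding direction, into the machine. Moves with the table; seated padlocks begin 60 mm beyond this point. With the table in, the machine's bridge and head (85 to 195 mm above the bench) begin about 75 mm beyond it.
- key_top (a point): centre of the top of the green round start key (36 mm across) on the fixed grey pendant (75 x 110 x 40 mm high); about 60 mm above the bench when free, moves down with the key. Two stages: the first 5 mm take 1.5 to 3 N to the first click, where it stops dead; it goes on only above 9 N, and the second 5 mm take 9 to 12 N to the bottom. Springs back when let go.
- key_half (a joint): first stage of the key, m: 0 free, 0.005 at the first click
- key_full (a joint): second stage of the key, m: 0 up to the first click, 0.005 pressed fully down
- tray_in (a point): centre of the inner floor of the low green tray for the marked padlocks, fixed to the bench on the right; inside 150 (its x) x 280 mm (its y), walls 5 mm thick, rim 13 mm above this floor, the floor 5 mm above the bench
- hammer: bystander: the claw hammer left of the mat
- driver: bystander: the screwdriver at the far edge of the mat
- file: bystander: the flat file with a wooden handle at the near left
- dish: bystander: the steel dish at the near right
- oiler: bystander: the small white oil bottle beyond the tray
- jar: bystander: the amber jar beyond the tray
Not all that is in view belongs to the job. Leave any orange or pink look-alike of the part that bears lock_b_mid alone.

How it is judged:
By the outcome, as a careful person would: the job done as asked, in the order asked, and still so for the second after the job is handed in, with the robot touching nothing.
Of lock_a, lock_b, lock_c only 2 to 3 are there at a start; the rules pass over those that are not, and their reading is None.
At some moment in a run one of lock_a, lock_b, lock_c may be knocked a few centimetres aside while the robot is not near it.
Once in a run the grip may slacken for a moment while it holds something.
It also fails if it takes over 210 s, if anything falls off the work surface, if the arm or the gripper's body presses on something with over 40 N, if the wrist force passes 120 N, or if a joint passes its speed limit or range.

## Robot

A 6-joint arm with a two-finger parallel gripper is mounted at the origin on the work surface. World frame = base frame: x ahead of the robot, y to its left, z up, the work surface at z = 0. Lengths are in mm, angles in rad, forces in N, time in s.
With the tool pointing down it reaches from about 350 to 875 mm from the base axis. Payload 4.2 kg.
Tool frame: the origin (TCP) lies at the very end of the fingers, on their centre line; the grasp point (between the pads) lies 19 mm behind it; z points along the fingers, y is the line along which they close (so a half turn about z gives the same grasp; the last joint's range is limited). The gripper opens to 85 mm and grips with 20 to 120 N. Pads are 22 mm wide; open, the fingers measure 114 mm over their backs; the gripper's body (76 mm by 85 mm) begins 54 mm behind the grasp point. The pads swing forward as they close: fully open they stand 13 mm farther back than shut.
Start: joints at [1.537, 0.385, 0.008, 0, -1.194, -0.259], TCP at [180.364, 598.388, 231.312] pointing down, gripper open.
Joint ranges: [-3.14, 3.14], [-1.21, 2.06], [-1.07, 1.41], [-3.16, 2.05], [-2.99, -0.16], [-3.1, 3.1]. Speed limits (rad/s): [2.79, 2.79, 3.14, 3.14, 3.14, 3.14].

## Interface

Orientations are given as a unit quaternion [x, y, z, w].
In Python, from bench import arm, optics gives the robot as it stands. The module is installed in compiled form; this text tells all that it offers.
- The arm moves only by the tool step_arm, never from a script. Its argument "motion" is a list of rows, each an object with "dr": the turn, a rotation vector about the tool's x, y, z in units of 8 degrees (1.0 is 8 degrees), a list of three; "slide": the shift along the tool's x, y, z in mm, a list of three; "jaw": the finger opening in mm, from 0 to 85.4. A call has exactly 8 rows; each row is the pose to reach, as a shift and turn from the pose commanded when the call began, along the tool's axes at that moment; what a row does not reach only later rows make up. A row lasts 1/8 s, in which the tool goes at most 62.5 mm and 10.7 degrees, less where a joint would pass 70% of its speed; a pose out of reach is approached as far as the arm can. A call with a gripper value outside its range is refused whole. The fingers move at their own pace and stop on an object; the grip force is fixed at half the most. Time passes only in rows, so rows that repeat a pose let the fingers close, or fill a call up. It gives the time, the measured TCP pose, the force, the opening and the grip force at its end, in the units of the state.
- arm.read_state(): the state, without advancing time (a new reading comes with each control period).
- optics.get_image(name): name is "side" or "top" or "wrist"; returns the picture (420x560x3 uint8, blue, green, red); there is no depth.
- optics.camera_info(name): a dict with "camera_matrix" (3x3 intrinsics, pixels), "view" (4x4, takes a point from world to camera coordinates); the wrist camera has in their place "T_tool_cam" (4x4, takes a point from camera to tool coordinates, whose origin is the TCP and whose axes are the flange's). Camera axes: x right, y up, looking along -z (the intrinsics and any distortion apply to the point x, -y, -z); pixel columns grow to the right and rows downward; lengths in mm; the calibration is good to about 2 mm. The wrist camera is an equidistant fisheye: a pixel r from the principal point sees the ray r / f radians off the axis. A picture is of the moment at which its call begins: read the wrist's pose just before it. camera_info takes no time and is no camera call.
- arm.job_done(): hands the job in; it is judged then, once.
The state is a dict: "clock": time; "joints": joint angles; "joint_vel": joint speeds; "joint_efforts": joint torques, N m; "position": TCP position; "ee_rot": TCP orientation; "contact_force": force on the tool from outside, world axes, zero at the start; "wrist_torque": the same for the moment, N m; "gripper_width": finger opening in mm; "grasp_force": force on a finger pad.
Only numpy, scipy, OpenCV 4.12 (cv2) and the standard library are available. Lean on these libraries where they do the work, as an engineer would, in place of code of your own. Each camera call takes 0.05 s, during which the arm holds its last target. There are 200 camera calls.

## Working session

There is one attempt and no reset: what is moved stays moved. The work goes in short steps, Python scripts to look and compute and a tool call to move; the robot and the scene stay as the last step left them, time stands still between calls to the robot, and variables do not carry over. Pictures are saved under pics/ and viewed, at most 14 in all, crops included, and the job is handed in when it is done.

Besides the shell and the picture viewer there is one more tool, called after ">>>" by a JSON object that holds its "name" and its "arguments". step_arm: Moves the arm, as the interface text tells. Its arguments: {"type":"object","properties":{"motion":{"type":"array","items":{"type":"object","properties":{"dr":{"type":"array","items":{"type":"number"}},"slide":{"type":"array","items":{"type":"number"}},"jaw":{"type":"number"}}}}},"required":["motion"]}

```bash
mkdir -p pics; cat > h.py <<'E'
import numpy as np, cv2
from scipy.spatial.transform import Rotation as R
from bench import arm, optics
def ray(name,u,v,st=None):
    i=optics.camera_info(name);K=np.array(i["camera_matrix"])
    if name=="wrist":
        x=(u-K[0,2])/K[0,0];y=(v-K[1,2])/K[1,1];r=np.hypot(x,y)
        s=np.sin(r)/r if r>1e-9 else 1
        d=np.array([x*s,-y*s,-np.cos(r)]);T=np.array(i["T_tool_cam"])
        W=np.eye(4);W[:3,:3]=R.from_quat(st["ee_rot"]).as_matrix();W[:3,3]=st["position"]
        M=W@T
    else:
        dist=np.array(i.get("distortion",np.zeros(5)),float)
        p=cv2.undistortPoints(np.array([[[u,v]]],float),K,dist)[0,0]
        d=np.array([p[0],-p[1],-1]);M=np.linalg.inv(np.array(i["view"]))
    return M[:3,3],M[:3,:3]@d
def onz(name,u,v,z,st=None):
    o,d=ray(name,u,v,st);return o+d*(z-o[2])/d[2]
def tool(p,st):  # world vector -> tool axes
    return R.from_quat(st["ee_rot"]).as_matrix().T@np.array(p)
E
python3 - <<'E'
from h import *
st=arm.read_state();print(st)
for n in("top","side","wrist"):
    print(n,optics.camera_info(n)); im=optics.get_image(n);cv2.imwrite(f"pics/{n}0.png",im)
E
```

```text
{'clock': 0.0, 'joints': array([ 1.53661058e+00,  3.85552067e-01,  6.62443132e-03, -4.89155511e-04,
       -1.19396457e+00, -2.58598946e-01]), 'joint_vel': array([-1.14405099e-04,  8.15317572e-04, -4.32694919e-05,  1.03822442e-03,
        1.19613918e-03, -2.68389790e-05]), 'joint_efforts': array([-5.04876625e-04, -3.92288053e+01,  1.88398844e+01,  4.18613479e+00,
       -4.64748373e-03,  7.47588871e-06]), 'position': array([180.20410421, 597.85790782, 230.22518679]), 'ee_rot': array([ 9.89290028e-01, -1.45959212e-01, -1.08553979e-04,  1.06680216e-03]), 'contact_force': array([-0.05583234, -0.72099457, -0.13223905]), 'wrist_torque': array([ 0.00775118,  0.00938327, -0.01504429]), 'grasp_force': 0.0, 'gripper_width': 85.1929775117119}
top {'camera_matrix': array([[440.2515394 ,   0.        , 280.84132631],
       [  0.        , 440.2515394 , 204.42517003],
       [  0.        ,   0.        ,   1.        ]]), 'view': array([[ 3.47780995e-04, -9.99984812e-01,  5.50042802e-03,
         6.56176300e+01],
       [ 9.89407540e-01,  1.14255642e-03,  1.45159963e-01,
        -4.71920660e+02],
  
[... 532 characters left out ...]
 [-6.03399651e-01, -6.44389755e-01,  4.69756006e-01,
        -9.80668834e+02],
       [ 0.00000000e+00,  0.00000000e+00,  0.00000000e+00,
         1.00000000e+00]])}
wrist {'camera_matrix': array([[325.1922621 ,   0.        , 280.05765931],
       [  0.        , 325.1922621 , 208.36741074],
       [  0.        ,   0.        ,   1.        ]]), 'T_tool_cam': array([[-6.85246791e-04,  9.63718794e-01,  2.66918745e-01,
         6.78436433e+01],
       [ 9.99999707e-01,  7.51683017e-04, -1.46728028e-04,
        -9.84121748e-01],
       [-3.42042845e-04,  2.66918566e-01, -9.63719027e-01,
        -1.43798259e+02],
       [ 0.00000000e+00,  0.00000000e+00,  0.00000000e+00,
         1.00000000e+00]])}
```

View pics/top0.png

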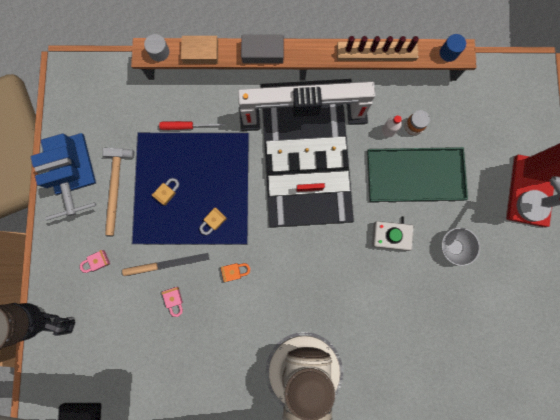

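View pics/wrist0.png

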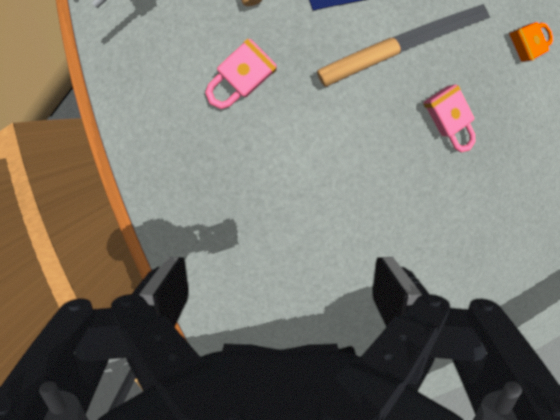

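View pics/side0.png

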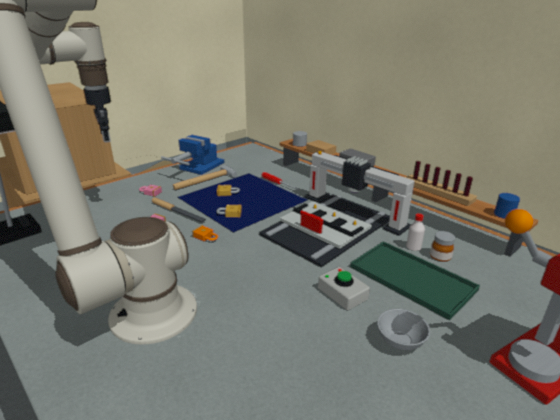

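The top view shows two brass locks on the mat: (165,192) with its shackle up-right and (214,220) with its shackle down-left. The orange and pink ones are look-alikes. The table has its handle at (311,187), pins near (279..334,150), the key at (395,235) and the tray at (417,175). The wrist view shows only pink and orange look-alikes. The side view agrees with the top view.

```bash
cat >> h.py <<'E'
def blobs(im,lo,hi,amin=15,box=None):
    m=cv2.inRange(cv2.cvtColor(im,cv2.COLOR_BGR2HSV),np.array(lo),np.array(hi))
    if box: z=np.zeros_like(m);a,b,c,d=box;z[b:d,a:c]=m[b:d,a:c];m=z
    n,l,s,c=cv2.connectedComponentsWithStats(m)
    return [(c[i].round(1),s[i][4],s[i][:4],l==i) for i in range(1,n) if s[i][4]>=amin]
E
python3 - <<'E'
from h import *
im=cv2.imread("pics/top0.png")
for nm,lo,hi,z in[("brass",(10,90,110),(26,255,255),27),("red",(0,150,80),(6,255,255),60),("green",(45,100,60),(85,255,255),60),("tray",(60,40,20),(90,200,110),8)]:
    for c,a,b,m in blobs(im,lo,hi,15 if nm!="tray" else 800,(125,100,480,270)):
        print(nm,c,a,b,onz("top",*c,z).round(1), cv2.minAreaRect(cv2.findNonZero(m.astype(np.uint8)))[1:] )
# crop zoom
cv2.imwrite("pics/z.png",cv2.resize(im[75:250,130:480],None,fx=2.25,fy=2.25,interpolation=cv2.INTER_CUBIC))
E
```

```text
brass [163.  193.3] 268 [152 183  23  21] [505.5 411.2  27. ] ((15.83592414855957, 17.2459716796875), 40.601295471191406)
brass [214.3 218.4] 276 [204 208  22  22] [431.6 259.4  27. ] ((15.55634880065918, 16.970561981201172), 45.0)
brass [144.2 267.1] 131 [125 263  32   7] [291.4 456.5  27. ] ((6.0, 31.0), 90.0)
brass [234.1 266.4] 122 [221 263  29   7] [293.5 199.7  27. ] ((6.0, 28.0), 90.0)
red [397. 119.] 41 [394 116   7   7] [ 721.9 -274.8   60. ] ((6.0, 6.0), 90.0)
red [175.2 125.3] 245 [159 122  34   8] [701.3 374.8  60. ] ((7.0, 33.0), 90.0)
red [309.9 186.5] 132 [297 184  27   7] [520.1 -17.2  60. ] ((5.564047336578369, 26.325420379638672), 85.2363510131836)
green [395.1 234.6] 134 [389 228  13  14] [ 382.4 -256.5   60. ] ((12.727920532226562, 12.020814895629883), 45.0)
tray [416.8 174.2] 5080 [368 147 100  55] [ 567.9 -342.4    8. ] ((52.86130905151367, 98.52015686035156), 88.93909454345703)
```

View pics/z.png

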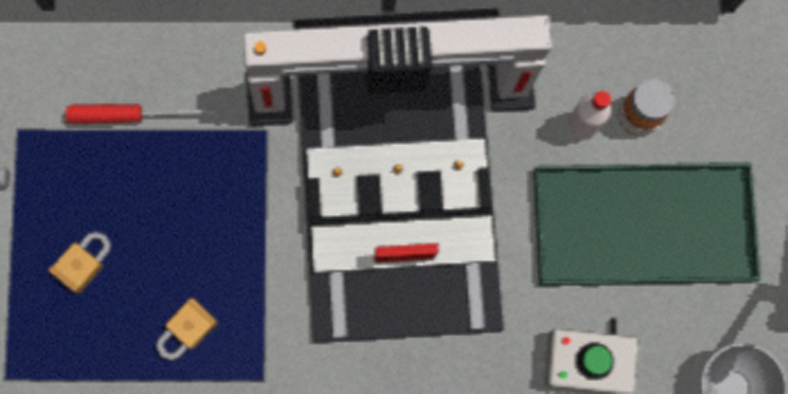

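```bash
cat >> h.py <<'E'
def go(p,yaw,st=None,pr=True):
    st=st or arm.read_state(); r0=R.from_quat(st["ee_rot"])
    t=R.from_euler("z",yaw,degrees=True)*R.from_euler("x",180,degrees=True)
    s=tool(np.array(p)-st["position"],st); q=(r0.inv()*t).as_rotvec(degrees=True)/8
    if pr: print("slide",s.round(1),"dr",q.round(3),"yaw",round(yawof(st),2),"pos",st["position"].round(1),"t",round(st["clock"],1),"w",round(st["gripper_width"],1))
def yawof(st):
    x=R.from_quat(st["ee_rot"]).as_matrix()[:,0];return np.degrees(np.arctan2(x[1],x[0]))
E
python3 - <<'E'
from h import *
go((490,-17,240),0)
E
```

```text
slide [474.1 499.4  -8.7] dr [ 1.200e-02  1.000e-03 -2.098e+00] yaw -16.78 pos [180.2 598.  230.5] t 0.1 w 85.4
```

>>> {"name": "step_arm", "arguments": {"motion": [{"slide": [474,499,-9],"dr": [0,0,-2.1],"jaw": 40},{"slide": [474,499,-9],"dr": [0,0,-2.1],"jaw": 40},{"slide": [474,499,-9],"dr": [0,0,-2.1],"jaw": 40},{"slide": [474,499,-9],"dr": [0,0,-2.1],"jaw": 40},{"slide": [474,499,-9],"dr": [0,0,-2.1],"jaw": 40},{"slide": [474,499,-9],"dr": [0,0,-2.1],"jaw": 40},{"slide": [474,499,-9],"dr": [0,0,-2.1],"jaw": 40},{"slide": [474,499,-9],"dr": [0,0,-2.1],"jaw": 40}]}}

```text
clock: 1.15
position: [405.8, 150.1, 238.1]
ee_rot: [1.0, 0.001, 0.0, -0.0]
contact_force: [0.7, 0.5, 0.1]
gripper_width: 40.3
grasp_force: 0.0
```

```bash
python3 - <<'E'
from h import *
go((470,-17,240),-20)
E
```

```text
slide [ 64.  167.1  -2. ] dr [-0.004 -0.003  2.508] yaw 0.06 pos [405.8 150.1 238.1] t 1.1 w 40.3
```

>>> {"name": "step_arm", "arguments": {"motion": [{"slide": [64,167,-2],"dr": [0,0,0],"jaw": 40},{"slide": [64,167,-2],"dr": [0,0,0],"jaw": 40},{"slide": [64,167,-2],"dr": [0,0,0],"jaw": 40},{"slide": [64,167,-2],"dr": [0,0,0],"jaw": 40},{"slide": [64,167,-2],"dr": [0,0,0],"jaw": 40},{"slide": [64,167,-2],"dr": [0,0,0],"jaw": 40},{"slide": [64,167,-2],"dr": [0,0,0],"jaw": 40},{"slide": [64,167,-2],"dr": [0,0,0],"jaw": 40}]}}

```text
clock: 2.15
position: [469.4, -14.3, 240.0]
ee_rot: [1.0, 0.001, 0.0, -0.0]
contact_force: [0.8, 1.0, 0.9]
gripper_width: 40.0
grasp_force: 0.0
```

```bash
python3 - <<'E'
from h import *
st=arm.read_state();im=optics.get_image("wrist");cv2.imwrite("pics/w1.png",im)
np.save("w1.npy",np.r_[st["position"],st["ee_rot"]]);print(st["joints"])
for nm,lo,hi,z in[("red",(0,150,80),(6,255,255),65),("yel",(10,90,110),(32,255,255),30)]:
    for c,a,b,m in blobs(im,lo,hi,40):
        print(nm,c,a,b,onz("wrist",*c,z,st).round(1),onz("wrist",*c,z+20,st).round(1))
go((520,-17,240),-87.3)
E
```

```text
[ 3.16822370e-01  1.10220165e-01 -3.42238090e-01 -1.84157974e-05
 -1.11808669e+00  1.25600436e+00]
red [16.7 20.9] 520 [ 0  8 38 28] [694.2 319.1  65. ] [684.3 298.2  85. ]
red [283.2 138.3] 1146 [242 130  83  18] [520.  -16.4  65. ] [521.1 -16.2  85. ]
yel [351.1  27. ] 65 [346  23  10  10] [645.5 -90.9  30. ] [639.4 -86.5  50. ]
yel [276.4  29.1] 79 [272  24  10  11] [639.7  -9.3  30. ] [633.9  -9.5  50. ]
yel [202.2  36.6] 86 [197  32  11  10] [634.5  72.   30. ] [629.   67.2  50. ]
yel [  5.3 162.9] 384 [  0 144  16  38] [507.2 383.5  30. ] [508.9 361.1  50. ]
yel [ 74.7 208.9] 1020 [ 57 186  36  48] [438.5 255.1  30. ] [444.  239.9  50. ]
yel [ 10.  287.1] 239 [  0 281  23  13] [301.3 441.2  30. ] [314.7 415.5  50. ]
yel [113.6 301.2] 111 [106 295  20  14] [304.  220.1  30. ] [317.2 206.9  50. ]
yel [555.4 413. ] 42 [550 406  10  14] [-124.8 -747.3   30. ] [ -87.4 -705.8   50. ]
slide [50.6  2.7 -0. ] dr [-2.0000e-03 -1.0000e-03  1.0925e+01] yaw 0.1 pos [469.4 -14.4 239.9] t 2.2 w 39.9
```

View pics/w1.png

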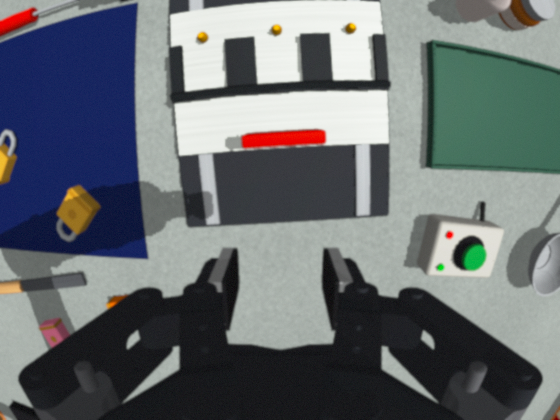

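Wrist view: the handle is at (283,138), the pins at (202,37), (276,29) and (351,28), which puts the table yaw at about 3.9°. The table is part-way in, with bare rails in front of it. I'll grip the handle across its 14 mm thickness and pull.

>>> {"name": "step_arm", "arguments": {"motion": [{"slide": [51,2,0],"dr": [0,0,1.3],"jaw": 40},{"slide": [51,2,20],"dr": [0,0,2.6],"jaw": 40},{"slide": [51,2,40],"dr": [0,0,3.9],"jaw": 40},{"slide": [51,2,60],"dr": [0,0,5.2],"jaw": 40},{"slide": [51,2,80],"dr": [0,0,6.5],"jaw": 40},{"slide": [51,2,100],"dr": [0,0,7.8],"jaw": 40},{"slide": [51,2,120],"dr": [0,0,9.1],"jaw": 40},{"slide": [51,2,130],"dr": [0,0,10.4],"jaw": 40}]}}

```text
clock: 3.2
position: [519.9, -16.8, 108.7]
ee_rot: [0.746, -0.666, -0.001, 0.001]
contact_force: [-0.8, -0.8, 0.7]
gripper_width: 40.1
grasp_force: 0.0
```

```bash
python3 - <<'E'
from h import *
st=arm.read_state();im=optics.get_image("wrist");cv2.imwrite("pics/w2.png",im)
for nm,lo,hi,z in[("red",(0,150,80),(6,255,255),70),("yel",(10,90,110),(32,255,255),36)]:
    for c,a,b,m in blobs(im,lo,hi,40):
        print(nm,c,a,b,onz("wrist",*c,z,st).round(1))
go((520.3,-16.3,46),-86.1)
E
```

```text
red [21.4  3.2] 120 [ 5  0 28 10] [ 725.3 -164.7   70. ]
red [280.3 230. ] 2943 [266 162  30 138] [520.8 -19.7  70. ]
yel [121.2  98.5] 149 [114  93  17  13] [642.3 -91.3  36. ]
yel [123.4 207.4] 184 [116 200  16  15] [637.8 -11.2  36. ]
slide [-0.5 -1.3 61.7] dr [ 0.026 -0.002  0.297] yaw -83.73 pos [519.3 -16.9 107.7] t 3.2 w 39.7
```

View pics/w2.png

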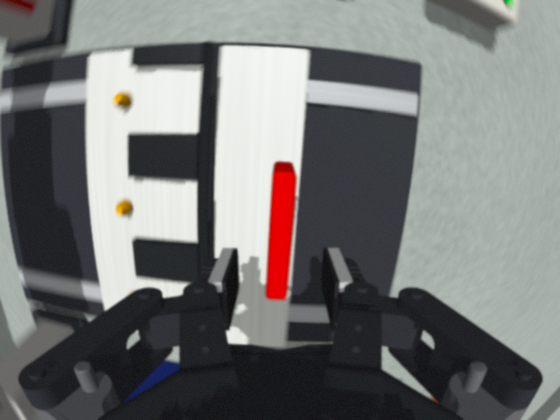

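The handle at (280,230) is centred between the fingers. I'll go down and grip.

>>> {"name": "step_arm", "arguments": {"motion": [{"slide": [0,-1,30],"dr": [0,0,0.3],"jaw": 40},{"slide": [0,-1,60],"dr": [0,0,0.3],"jaw": 40},{"slide": [0,-1,61],"dr": [0,0,0.3],"jaw": 40},{"slide": [0,-1,61],"dr": [0,0,0.3],"jaw": 8},{"slide": [0,-1,61],"dr": [0,0,0.3],"jaw": 8},{"slide": [0,-1,61],"dr": [0,0,0.3],"jaw": 8},{"slide": [0,-1,61],"dr": [0,0,0.3],"jaw": 8},{"slide": [0,-1,61],"dr": [0,0,0.3],"jaw": 8}]}}

```text
clock: 4.25
position: [522.0, -16.7, 50.2]
ee_rot: [0.734, -0.68, 0.0, -0.001]
contact_force: [-2.0, 0.5, 6.7]
gripper_width: 12.8
grasp_force: 60.5
```

>>> {"name": "step_arm", "arguments": {"motion": [{"slide": [0,10,0],"dr": [0,0,0],"jaw": 8},{"slide": [0,20,0],"dr": [0,0,0],"jaw": 8},{"slide": [0,30,0],"dr": [0,0,0],"jaw": 8},{"slide": [0,40,0],"dr": [0,0,0],"jaw": 8},{"slide": [0,50,0],"dr": [0,0,0],"jaw": 8},{"slide": [0,60,0],"dr": [0,0,0],"jaw": 8},{"slide": [0,60,0],"dr": [0,0,0],"jaw": 8},{"slide": [0,60,0],"dr": [0,0,0],"jaw": 8}]}}

```text
clock: 5.25
position: [461.7, -20.6, 50.2]
ee_rot: [0.734, -0.679, 0.0, -0.001]
contact_force: [-2.9, 5.7, 11.2]
gripper_width: 13.4
grasp_force: 61.5
```

```bash
python3 - <<'E'
from h import *
im=optics.get_image("top");cv2.imwrite("pics/t2.png",im)
w=cv2.imread("pics/w1.png");v=np.load("w1.npy");st={"position":v[:3],"ee_rot":v[3:]}
for p in [(281,218),(281,152)]: print(onz("wrist",*p,22,st).round(1))
s=arm.read_state();print(s["contact_force"],s["position"],s["wrist_torque"])
E
```

```text
[424.5 -14.8  22. ]
[501.2 -14.7  22. ]
[-3.31850276  5.66694899 10.47872903] [461.7266354  -20.58702248  50.17256925] [ 1.59326145  0.91695259 -0.56544328]
```

>>> {"name": "step_arm", "arguments": {"motion": [{"slide": [0,5,-2],"dr": [0,0,0],"jaw": 8},{"slide": [0,10,-3],"dr": [0,0,0],"jaw": 8},{"slide": [0,15,-3],"dr": [0,0,0],"jaw": 8},{"slide": [0,15,-3],"dr": [0,0,0],"jaw": 8},{"slide": [0,15,-3],"dr": [0,0,0],"jaw": 8},{"slide": [0,15,-3],"dr": [0,0,0],"jaw": 8},{"slide": [0,15,-3],"dr": [0,0,0],"jaw": 8},{"slide": [0,15,-3],"dr": [0,0,0],"jaw": 8}]}}

```text
clock: 6.3
position: [457.6, -20.7, 50.4]
ee_rot: [0.735, -0.678, 0.007, -0.009]
contact_force: [34.7, -7.4, -45.8]
gripper_width: 13.0
grasp_force: 63.0
```

>>> {"name": "step_arm", "arguments": {"motion": [{"slide": [0,-5,1],"dr": [0,0,0],"jaw": 8},{"slide": [0,-9,2],"dr": [0,0,0],"jaw": 8},{"slide": [0,-9,2],"dr": [0,0,0],"jaw": 8},{"slide": [0,-9,2],"dr": [0,0,0],"jaw": 42},{"slide": [0,-9,2],"dr": [0,0,0],"jaw": 42},{"slide": [0,-9,2],"dr": [0,0,0],"jaw": 42},{"slide": [0,-9,2],"dr": [0,0,0],"jaw": 42},{"slide": [0,-9,2],"dr": [0,0,0],"jaw": 42}]}}

```text
clock: 7.3
position: [455.6, -22.1, 49.8]
ee_rot: [0.734, -0.679, -0.0, 0.0]
contact_force: [-0.2, 0.0, -0.7]
gripper_width: 41.9
grasp_force: 0.0
```

```bash
python3 - <<'E'
from h import *
s=arm.read_state();print(s["contact_force"],s["position"],s["wrist_torque"])
go((460,-20,220),3.5)
E
```

```text
[-0.24487227  0.04305476 -0.74364942] [455.55212351 -22.06972464  49.82926648] [ 0.00166936 -0.01517008  0.00457899]
slide [  -1.7   -4.6 -170.2] dr [ 1.0000e-03  1.0000e-03 -1.1134e+01] yaw -85.57 pos [455.6 -22.1  49.8] t 7.3 w 41.9
```

>>> {"name": "step_arm", "arguments": {"motion": [{"slide": [0,-5,-50],"dr": [0,0,0],"jaw": 60},{"slide": [0,-5,-100],"dr": [0,0,-1.3],"jaw": 60},{"slide": [0,-20,-150],"dr": [0,0,-2.6],"jaw": 60},{"slide": [-2,-30,-160],"dr": [0,0,-3.9],"jaw": 60},{"slide": [-2,-45,-170],"dr": [0,0,-5.2],"jaw": 60},{"slide": [-2,-45,-170],"dr": [0,0,-6.5],"jaw": 60},{"slide": [-2,-45,-170],"dr": [0,0,-7.8],"jaw": 60},{"slide": [-2,-45,-170],"dr": [0,0,-9.1],"jaw": 60}]}}

```text
clock: 8.3
position: [500.1, -16.6, 219.7]
ee_rot: [0.994, -0.108, -0.0, 0.0]
contact_force: [-0.1, 0.3, -0.3]
gripper_width: 60.0
grasp_force: 0.0
```

>>> {"name": "step_arm", "arguments": {"motion": [{"slide": [0,0,0],"dr": [0,0,-1.3],"jaw": 60},{"slide": [0,0,0],"dr": [0,0,-2.0],"jaw": 60},{"slide": [0,0,0],"dr": [0,0,-2.0],"jaw": 60},{"slide": [0,0,0],"dr": [0,0,-2.0],"jaw": 60},{"slide": [0,0,0],"dr": [0,0,-2.0],"jaw": 60},{"slide": [0,0,0],"dr": [0,0,-2.0],"jaw": 60},{"slide": [0,0,0],"dr": [0,0,-2.0],"jaw": 60},{"slide": [0,0,0],"dr": [0,0,-2.0],"jaw": 60}]}}

```text
clock: 9.3
position: [500.4, -16.5, 219.8]
ee_rot: [1.0, 0.028, -0.0, -0.0]
contact_force: [0.8, 0.5, 0.0]
gripper_width: 60.1
grasp_force: 0.0
```

```bash
python3 - <<'E'
from h import *
st=arm.read_state();im=optics.get_image("wrist");cv2.imwrite("pics/w3.png",im)
np.save("w3.npy",np.r_[st["position"],st["ee_rot"]])
for z in(30,36,40):
  for c,a,b,m in blobs(im,(10,90,110),(32,255,255),40):
    if abs(onz("wrist",*c,z,st)[1]+15)<100:print(z,c,a,onz("wrist",*c,z,st).round(1))
for c,a,b,m in blobs(im,(0,150,80),(6,255,255),200): print(c,a,onz("wrist",*c,70,st).round(1))
go((500,-20,220),3.5)
E
```

```text
30 [281.4 113.6] 89 [575.5 -12.9  30. ]
30 [202.6 116.1] 101 [570.2  68.2  30. ]
30 [360.3 115.1] 84 [580.4 -94.2  30. ]
36 [281.4 113.6] 89 [575.4 -12.9  36. ]
36 [202.6 116.1] 101 [570.2  66.7  36. ]
36 [360.3 115.1] 84 [580.2 -92.8  36. ]
40 [281.4 113.6] 89 [575.3 -12.9  40. ]
40 [202.6 116.1] 101 [570.2  65.8  40. ]
40 [360.3 115.1] 84 [580.1 -91.8  40. ]
[14.4 22.1] 463 [695.2 305.7  70. ]
[535.4  20.2] 324 [ 725.8 -295.1   70. ]
[282.4 235.1] 2069 [460.7 -20.2  70. ]
slide [-0.6  3.5 -0.2] dr [ 0.     0.    -0.035] yaw 3.22 pos [500.4 -16.5 219.8] t 9.3 w 59.7
```

View pics/w3.png

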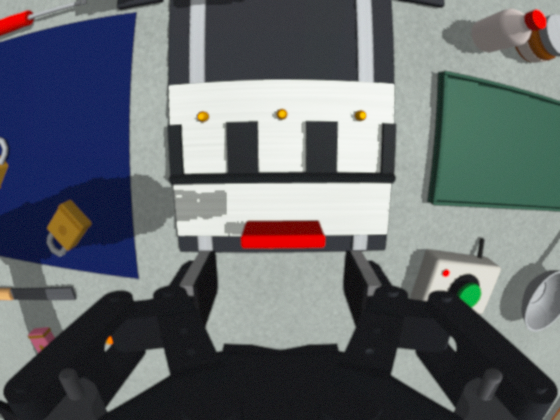

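Wrist view: the table is fully out, with pins at (203,116), (281,114) and (360,115), pockets just below them and the bar at row about 178. I'll check the bar edge and refine the locks.

```bash
python3 - <<'E'
from h import *
im=cv2.imread("pics/w3.png");v=np.load("w3.npy");st={"position":v[:3],"ee_rot":v[3:]}
g=cv2.cvtColor(im,cv2.COLOR_BGR2GRAY)
for c in(202,281,360):
  print(c,g[165:190,c-3:c+4].mean(1).astype(int)); 
for r in(172,176):print(r,onz("wrist",281,r,21.5,st).round(1),onz("wrist",281,r,35,st).round(1))
row=g[148,150:410].astype(int); e=np.diff(row);print([(150+i,e[i]) for i in np.where(abs(e)>35)[0]])
for u in (228,258,307,338): print(u,onz("wrist",u,148,29.5,st).round(1),onz("wrist",u,148,21.5,st).round(1))
# brass in top + wrist
t=optics.get_image("top");cv2.imwrite("pics/t3.png",t)
for nm,i,s in(("top",t,None),("wrist",im,st)):
  for c,a,b,m in blobs(i,(10,90,60),(26,255,255),60):
    p=onz(nm,*c,24,s)
    if 200<p[1]<480 and p[0]>380: print(nm,c,a,p.round(1))
E
```

```text
202 [236 236 236 237 237 237 231 204 133  63  33  32  32  34  37  36  39  51
 101 168 219 232 234 234 235]
281 [239 239 240 239 238 230 192 120  54  31  31  32  35  37  37  38  46  84
 158 222 236 238 237 236 236]
360 [241 242 243 243 243 238 213 137  59  31  30  31  36  36  37  37  55 113
 183 227 238 240 239 238 237]
172 [513.8 -16.   21.5] [516.  -15.8  35. ]
176 [509.5 -16.2  21.5] [511.9 -16.   35. ]
[(np.int64(181), np.int64(62)), (np.int64(182), np.int64(68)), (np.int64(183), np.int64(36)), (np.int64(223), np.int64(-41)), (np.int64(224), np.int64(-38)), (np.int64(256), np.int64(38)), (np.int64(257), np.int64(70)), (np.int64(258), np.int64(61)), (np.int64(302), np.int64(-37)), (np.int64(305), np.int64(-37)), (np.int64(336), np.int64(66)), (np.int64(337), np.int64(64)), (np.int64(378), np.int64(-38)), (np.int64(380), np.int64(-45)), (np.int64(381), np.int64(-49)), (np.int64(394), np.int64(43)), (np.int64(395), np.int64(46))]
228 [537.6  40.3  29.5] [536.9  41.5  21.5]
258 [538.9   9.1  29.5] [538.2   9.6  21.5]
307 [541.7 -41.1  29.5] [541.1 -41.8  21.5]
338 [544.1 -73.4  29.5] [543.5 -74.9  21.5]
top [163.2 193.8] 289 [504.5 411.4  24. ]
top [214.5 218.4] 282 [432.  259.2  24. ]
wrist [  2.6 171. ] 102 [507.2 374.9  24. ]
wrist [ 68.2 224.5] 1317 [437.7 254.6  24. ]
```

```bash
python3 - <<'E'
from h import *
go((434,257,150),-45)
E
```

```text
slide [ -50.9 -276.8   69.8] dr [ 0.    -0.     6.028] yaw 3.22 pos [500.4 -16.5 219.9] t 9.4 w 59.8
```

>>> {"name": "step_arm", "arguments": {"motion": [{"slide": [-6,-40,0],"dr": [0,0,1],"jaw": 70},{"slide": [-15,-80,0],"dr": [0,0,2],"jaw": 70},{"slide": [-30,-140,0],"dr": [0,0,3.2],"jaw": 70},{"slide": [-40,-200,20],"dr": [0,0,4.4],"jaw": 70},{"slide": [-51,-250,40],"dr": [0,0,5.4],"jaw": 70},{"slide": [-51,-277,60],"dr": [0,0,6],"jaw": 70},{"slide": [-51,-277,70],"dr": [0,0,6],"jaw": 70},{"slide": [-51,-277,70],"dr": [0,0,6],"jaw": 70}]}}

```text
clock: 10.4
position: [433.5, 256.3, 149.2]
ee_rot: [0.925, -0.381, -0.0, 0.001]
contact_force: [1.0, -0.6, -0.2]
gripper_width: 70.3
grasp_force: 0.0
```

```bash
python3 - <<'E'
from h import *
st=arm.read_state();im=optics.get_image("wrist");cv2.imwrite("pics/w4.png",im)
for c,a,b,m in blobs(im,(10,90,60),(26,255,255),200):
    q=cv2.boxPoints(cv2.minAreaRect(cv2.findNonZero(m.astype(np.uint8))))
    P=np.array([onz("wrist",*x,27,st) for x in q])
    e=np.diff(np.r_[P,P[:1]],axis=0); print(c,a,onz("wrist",*c,27,st).round(1),P.mean(0).round(1),np.linalg.norm(e,axis=1).round(1),np.degrees(np.arctan2(e[:,1],e[:,0])).round(1))
go((434,257,150),-45)
E
```

```text
[275. 191.] 1047 [443.2 253.6  27. ] [435.4 260.1  27. ] [45.8 53.2 48.1 53.3] [-133.   138.1   47.1  -44.4]
[276.8 209.3] 208 [430.9 263.8  27. ] [430.9 263.8  27. ] [12.8 13.4 12.9 13.5] [-89.1 179.3  91.5  -1.2]
[425.1 263.2] 2403 [291.2 200.4  27. ] [289.7 194.3  27. ] [71.1 56.7 77.  58.5] [ -78.2 -166.2  103.     7.9]
[124.9 256. ] 1036 [501.5 401.5  27. ] [506.4 408.3  27. ] [55.7 56.2 59.7 61. ] [-121.4  141.7   62.7  -41.5]
[ 34.1 292.8] 1286 [562.9 544.4  27. ] [564.1 547.8  27. ] [ 38.  103.   36.2 108.9] [-106.1  178.6   82.6   -1.1]
[128.1 379.3] 311 [406.3 549.3  27. ] [405.  551.5  27. ] [36.8 29.4 37.2 31. ] [ -82.1 -174.4  100.5    4.9]
slide [-0.4 -0.4 -0.1] dr [ 0.004 -0.002  0.027] yaw -44.78 pos [434.  256.4 149.9] t 10.4 w 70.0
```

View pics/w4.png

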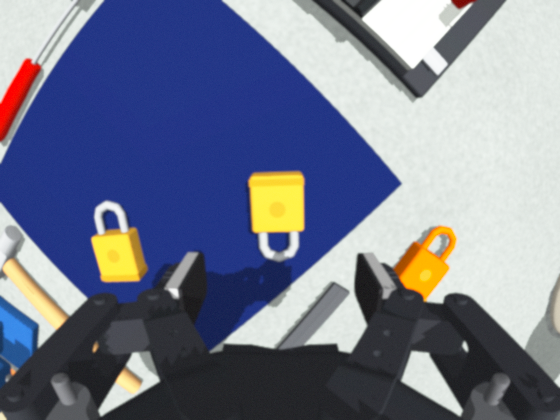

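Wrist view: lock B's top face is centred at about (277,209) with the shackle toward the hand, and the lock is aligned between the fingers. I'll grasp it.

>>> {"name": "step_arm", "arguments": {"motion": [{"slide": [-6,-2.6,50],"dr": [0,0,0],"jaw": 70},{"slide": [-6,-2.6,100],"dr": [0,0,0],"jaw": 70},{"slide": [-6,-2.6,130],"dr": [0,0,0],"jaw": 70},{"slide": [-6,-2.6,139],"dr": [0,0,0],"jaw": 70},{"slide": [-6,-2.6,139],"dr": [0,0,0],"jaw": 30},{"slide": [-6,-2.6,139],"dr": [0,0,0],"jaw": 30},{"slide": [-6,-2.6,139],"dr": [0,0,0],"jaw": 30},{"slide": [-6,-2.6,139],"dr": [0,0,0],"jaw": 30}]}}

```text
clock: 11.45
position: [432.3, 263.7, 12.5]
ee_rot: [0.925, -0.381, 0.001, -0.001]
contact_force: [-0.9, -2.0, 7.0]
gripper_width: 43.4
grasp_force: 63.6
```

>>> {"name": "step_arm", "arguments": {"motion": [{"slide": [0,0,0],"dr": [0,0,0],"jaw": 30},{"slide": [0,0,0],"dr": [0,0,0],"jaw": 30},{"slide": [0,0,-20],"dr": [0,0,0],"jaw": 30},{"slide": [0,0,-50],"dr": [0,0,0],"jaw": 30},{"slide": [0,0,-90],"dr": [0,0,0],"jaw": 30},{"slide": [0,0,-120],"dr": [0,0,0],"jaw": 30},{"slide": [0,0,-120],"dr": [0,0,0],"jaw": 30},{"slide": [0,0,-120],"dr": [0,0,0],"jaw": 30}]}}

```text
clock: 12.45
position: [430.3, 262.5, 129.4]
ee_rot: [0.924, -0.381, -0.001, 0.001]
contact_force: [0.2, 0.1, -4.1]
gripper_width: 43.6
grasp_force: 62.5
```

```bash
python3 - <<'E'
from h import *
cv2.imwrite("pics/w5.png",optics.get_image("wrist"))
th=np.radians(3.6)
p1=np.array([541.2,-15.0]);print("p2",p1+80*np.array([-np.sin(th),np.cos(th)]),"p0",p1-80*np.array([-np.sin(th),np.cos(th)]))
go((536,65,150),-176.4)
E
```

```text
p2 [536.17675844  64.84213827] p0 [546.22324156 -94.84213827]
slide [214.   65.6 -20.8] dr [ 0.018 -0.028 16.449] yaw -44.81 pos [430.3 262.3 129.1] t 12.5 w 43.5
```

View pics/w5.png

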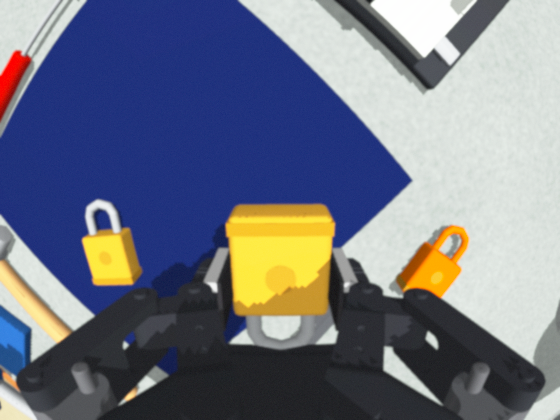

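```bash
cat >> h.py <<'E'
I={"position":np.zeros(3),"ee_rot":np.array([0,0,0,1.])}
def ontool(u,v,z): return onz("wrist",u,v,z,I)
E
python3 - <<'E'
from h import *
im=cv2.imread("pics/w5.png");h=cv2.cvtColor(im,cv2.COLOR_BGR2HSV)
print([tuple(map(int,h[r,281])) for r in(212,220,228,232,236,240,262,270,277,290,305,312,318)])
for p in[(229,235),(333,235),(281,236),(281,276),(281,315),(236,315),(327,315)]: print(p,ontool(*p,-14.5).round(1))
g=h[:,:,2].astype(int);print(g[200:325:2,255])
E
```

```text
[(20, 196, 203), (27, 187, 254), (23, 217, 249), (23, 212, 249), (25, 204, 252), (27, 189, 254), (27, 190, 254), (23, 200, 250), (23, 198, 251), (23, 201, 250), (20, 192, 202), (20, 197, 198), (65, 7, 227)]
(229, 235) [ 19.8 -22.8 -14.5]
(333, 235) [ 19.7  21.6 -14.5]
(281, 236) [ 19.4  -0.6 -14.5]
(281, 276) [  0.4  -0.6 -14.5]
(281, 315) [-20.7  -0.6 -14.5]
(236, 315) [-21.1 -22.  -14.5]
(327, 315) [-21.2  21.3 -14.5]
[127 123 121 183 194 198 194 202 235 253 254 253 249 249 249 249 249 249
 252 254 254 254 254 254 254 254 254 254 254 254 254 254 254 254 254 254
 254 254 254 254 254 254 254 254 254 254 254 254 254 254 254 250 213 200
 200 199 198 183 154 150 151 151 152]
```

B is held; its body centre is within 1 mm of the grasp line. I'll rotate it and carry it over the left pocket.

>>> {"name": "step_arm", "arguments": {"motion": [{"slide": [10,5,-21],"dr": [0,0,1.2],"jaw": 30},{"slide": [40,15,-21],"dr": [0,0,2.4],"jaw": 30},{"slide": [80,25,-21],"dr": [0,0,3.6],"jaw": 30},{"slide": [120,40,-21],"dr": [0,0,4.8],"jaw": 30},{"slide": [160,50,-21],"dr": [0,0,6.0],"jaw": 30},{"slide": [200,60,-21],"dr": [0,0,7.2],"jaw": 30},{"slide": [214,65.6,-21],"dr": [0,0,8.4],"jaw": 30},{"slide": [214,65.6,-21],"dr": [0,0,9.6],"jaw": 30}]}}

```text
clock: 13.5
position: [536.5, 64.3, 149.4]
ee_rot: [-0.484, 0.875, 0.0, -0.002]
contact_force: [-0.0, 0.6, -3.8]
gripper_width: 43.3
grasp_force: 62.5
```

>>> {"name": "step_arm", "arguments": {"motion": [{"slide": [0,0,0],"dr": [0,0,1.2],"jaw": 30},{"slide": [0,0,0],"dr": [0,0,2.4],"jaw": 30},{"slide": [0,0,0],"dr": [0,0,3.6],"jaw": 30},{"slide": [0,0,0],"dr": [0,0,4.8],"jaw": 30},{"slide": [0,0,0],"dr": [0,0,6.0],"jaw": 30},{"slide": [0,0,0],"dr": [0,0,6.85],"jaw": 30},{"slide": [0,0,0],"dr": [0,0,6.85],"jaw": 30},{"slide": [0,0,0],"dr": [0,0,6.85],"jaw": 30}]}}

```text
clock: 14.5
position: [536.7, 65.8, 150.8]
ee_rot: [-0.032, 0.999, -0.0, -0.001]
contact_force: [0.7, 1.4, -4.0]
gripper_width: 43.3
grasp_force: 62.5
```

```bash
python3 - <<'E'
from h import *
cv2.imwrite("pics/w6.png",optics.get_image("wrist"))
go((536.2,64.8,60),-176.4)
E
```

```text
slide [ 0.6 -1.  91. ] dr [-0.003 -0.011  0.012] yaw -176.3 pos [536.8  65.8 151. ] t 14.6 w 43.0
```

View pics/w6.png

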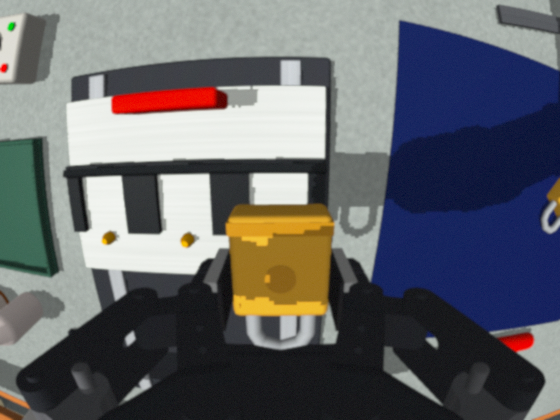

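```bash
python3 - <<'E'
from h import *
im=cv2.imread("pics/w6.png");st=arm.read_state()
P=[]
for c,a,b,m in blobs(im,(10,90,90),(32,255,255),40,(90,225,205,260)): P.append(onz("wrist",*c,35.5,st));print(c,a,P[-1].round(1))
g=cv2.cvtColor(im,cv2.COLOR_BGR2GRAY)
for c in(185,270):
  col=g[150:190,c-2:c+3].mean(1);e=np.diff(col);r=150+np.argmax(e)+.5;print(c,r,onz("wrist",c,r,21.5,st).round(1),onz("wrist",c,150+np.argmin(e)+.5,21.5,st).round(1))
e=np.diff(g[190,230:330].astype(int));print([(230+i,e[i],onz("wrist",230+i+.5,190,29.5,st).round(1)) for i in np.where(abs(e)>35)[0]])
E
```

```text
[108.1 237.8] 129 [580.6 -93.2  35.5]
[186.8 239.9] 144 [575.3 -13.1  35.5]
185 173.5 [519.  -18.   21.5] [506.7 -18.1  21.5]
270 172.5 [514.3  56.5  21.5] [502.3  55.8  21.5]
[(np.int64(248), np.int64(38), array([528.9,  39.5,  29.5])), (np.int64(306), np.int64(-47), array([525.8,  87.9,  29.5])), (np.int64(307), np.int64(-70), array([525.7,  88.8,  29.5])), (np.int64(308), np.int64(-51), array([525.7,  89.6,  29.5]))]
```

>>> {"name": "step_arm", "arguments": {"motion": [{"slide": [-0.4,-0.5,30],"dr": [0,0,0],"jaw": 30},{"slide": [-0.4,-0.5,60],"dr": [0,0,0],"jaw": 30},{"slide": [-0.4,-0.5,85],"dr": [0,0,0],"jaw": 30},{"slide": [-0.4,-0.5,98],"dr": [0,0,0],"jaw": 30},{"slide": [-0.4,-0.5,101],"dr": [0,0,0],"jaw": 30},{"slide": [-0.4,-0.5,101],"dr": [0,0,0],"jaw": 30},{"slide": [-0.4,-0.5,101],"dr": [0,0,0],"jaw": 30},{"slide": [-0.4,-0.5,101],"dr": [0,0,0],"jaw": 30}]}}

```text
clock: 15.55
position: [537.9, 65.6, 51.5]
ee_rot: [-0.032, 0.999, 0.0, 0.001]
contact_force: [0.6, -0.2, -3.1]
gripper_width: 43.6
grasp_force: 62.5
```

>>> {"name": "step_arm", "arguments": {"motion": [{"slide": [0,0,3],"dr": [0,0,0],"jaw": 30},{"slide": [0,0,5],"dr": [0,0,0],"jaw": 30},{"slide": [0,0,7],"dr": [0,0,0],"jaw": 30},{"slide": [0,0,9],"dr": [0,0,0],"jaw": 30},{"slide": [0,0,11],"dr": [0,0,0],"jaw": 30},{"slide": [0,0,12],"dr": [0,0,0],"jaw": 30},{"slide": [0,0,13],"dr": [0,0,0],"jaw": 30},{"slide": [0,0,13],"dr": [0,0,0],"jaw": 30}]}}

```text
clock: 16.55
position: [539.1, 65.6, 39.5]
ee_rot: [-0.032, 0.999, 0.0, 0.002]
contact_force: [2.4, -3.0, 7.1]
gripper_width: 43.3
grasp_force: 63.7
```

>>> {"name": "step_arm", "arguments": {"motion": [{"slide": [-1,-0.5,2],"dr": [0,0,0],"jaw": 30},{"slide": [-1,-0.5,4],"dr": [0,0,0],"jaw": 30},{"slide": [-1,-0.5,5],"dr": [0,0,0],"jaw": 30},{"slide": [-1,-0.5,6],"dr": [0,0,0],"jaw": 30},{"slide": [-1,-0.5,7],"dr": [0,0,0],"jaw": 30},{"slide": [-1,-0.5,8],"dr": [0,0,0],"jaw": 30},{"slide": [-1,-0.5,8],"dr": [0,0,0],"jaw": 30},{"slide": [-1,-0.5,8],"dr": [0,0,0],"jaw": 30}]}}

```text
clock: 17.55
position: [545.9, 66.1, 39.2]
ee_rot: [-0.033, 0.999, 0.001, 0.008]
contact_force: [-0.7, -4.1, 42.7]
gripper_width: 43.6
grasp_force: 67.8
```

```bash
python3 - <<'E'
from h import *
s=arm.read_state();print(s["contact_force"],s["wrist_torque"],s["position"]);cv2.imwrite("pics/w7.png",optics.get_image("wrist"))
E
```

```text
[-0.74277186 -4.09391765 42.67450096] [-1.83657137  0.61494228 -0.52374784] [545.93072567  66.1192939   39.24158274]
```

View pics/w7.png

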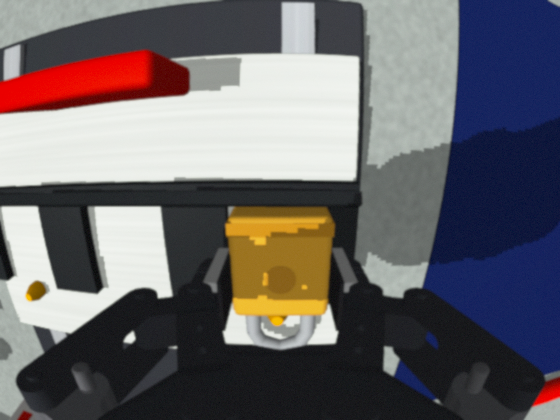

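Lock B sits over the pocket with the pin (278,320) inside the shackle, but it is about 8 mm high, and the table has crept in. I'll work out what is resting on the lands.

```bash
python3 - <<'E'
from h import *
def onplane(u,v,ax,val):
    o,d=ray("wrist",u,v,I);return o+d*(val-o[ax])/d[ax]
for p in[(223,250),(205,288),(339,250),(356,288)]: print("finger",p,onplane(*p,1,-22.3 if p[0]<280 else 21.7).round(1))
for p in[(228,205),(333,205),(162,206),(358,205)]: print("land",p,ontool(*p,9.7).round(1))
print("pin",ontool(277,320,3.7).round(1))
print("bar",[ontool(280,r,z).round(1) for r,z in((205,9),(190,4))])
im=cv2.imread("pics/w7.png")[150:370,150:420];cv2.imwrite("pics/c7.png",cv2.resize(im,None,fx=2.7,fy=2.7,interpolation=cv2.INTER_CUBIC))
E
```

```text
finger (223, 250) [ 16.1 -22.3 -23.8]
finger (205, 288) [ 17.6 -22.3 -57.8]
finger (339, 250) [ 22.1  21.7 -38. ]
finger (356, 288) [ 22.5  21.7 -66.4]
land (228, 205) [ 26.1 -24.9   9.7]
land (333, 205) [26.  26.8  9.7]
land (162, 206) [ 25.6 -59.6   9.7]
land (358, 205) [26.  39.5  9.7]
pin [-36.9  -1.    3.7]
bar [array([26.2,  0.7,  9. ]), array([34.8,  0.7,  4. ])]
```

View pics/c7.png

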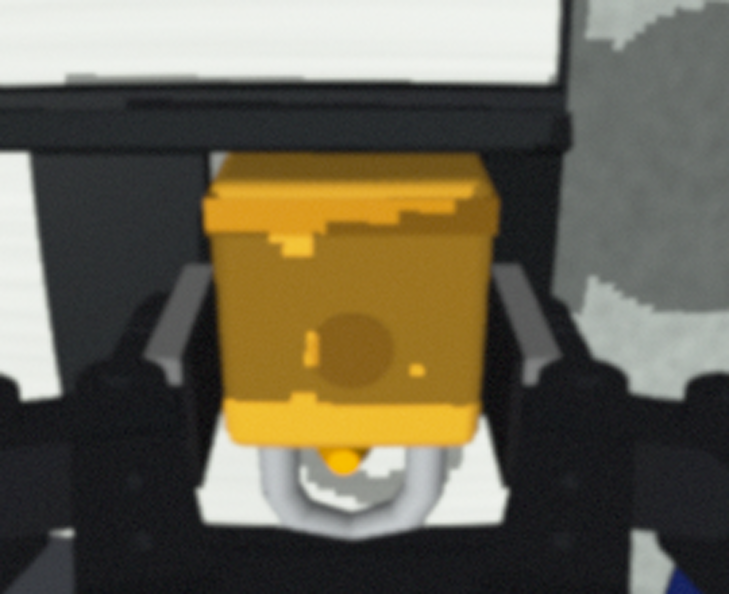

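The lock is aligned with the pocket to about 0.5 mm; it is the fingertips that rest on the lands, as they reach about 9 mm past the TCP when closed. I'll ease off the load and let the lock drop the last 8 mm.

>>> {"name": "step_arm", "arguments": {"motion": [{"slide": [0,0,-3],"dr": [0,0,0],"jaw": 30},{"slide": [0,0,-6],"dr": [0,0,0],"jaw": 30},{"slide": [0,0,-7],"dr": [0,0,0],"jaw": 30},{"slide": [0,0,-7],"dr": [0,0,0],"jaw": 30},{"slide": [0,0,-7],"dr": [0,0,0],"jaw": 58},{"slide": [0,0,-7],"dr": [0,0,0],"jaw": 58},{"slide": [0,0,-7],"dr": [0,0,0],"jaw": 58},{"slide": [0,0,-7],"dr": [0,0,0],"jaw": 58}]}}

```text
clock: 18.6
position: [538.2, 65.0, 36.4]
ee_rot: [-0.032, 0.999, -0.0, -0.001]
contact_force: [0.6, 0.6, -0.1]
gripper_width: 58.3
grasp_force: 0.0
```

>>> {"name": "step_arm", "arguments": {"motion": [{"slide": [0,0,-20],"dr": [0,0,0],"jaw": 58},{"slide": [0,0,-60],"dr": [0,0,0],"jaw": 58},{"slide": [30,0,-110],"dr": [0,0,0],"jaw": 58},{"slide": [60,20,-120],"dr": [0,0,0],"jaw": 58},{"slide": [60,20,-120],"dr": [0,0,0],"jaw": 58},{"slide": [60,20,-120],"dr": [0,0,0],"jaw": 58},{"slide": [60,20,-120],"dr": [0,0,0],"jaw": 58},{"slide": [60,20,-120],"dr": [0,0,0],"jaw": 58}]}}

```text
clock: 19.6
position: [477.7, 80.9, 156.1]
ee_rot: [-0.031, 1.0, -0.0, -0.001]
contact_force: [0.1, 0.9, -0.1]
gripper_width: 57.9
grasp_force: 0.0
```

```bash
python3 - <<'E'
from h import *
st=arm.read_state();im=optics.get_image("wrist");cv2.imwrite("pics/w8.png",im);np.save("w8.npy",np.r_[st["position"],st["ee_rot"]])
for c,a,b,m in blobs(im,(10,90,60),(32,255,255),40): print(c,a,onz("wrist",*c,35.5,st).round(1))
for c,a,b,m in blobs(im,(0,150,80),(6,255,255),400): print("red",c,a,onz("wrist",*c,70,st).round(1))
E
```

```text
[423.7  12.4] 1713 [300.1 195.4  35.5]
[546.9   5.9] 104 [242.4 352.4  35.5]
[545.8 238.8] 1199 [500.9 387.   35.5]
[257.7 270. ] 3272 [542.6  65.3  35.5]
[105.9 290. ] 121 [582.8 -93.4  35.5]
[  8.7 324.7] 51 [ 673.5 -282.2   35.5]
[  1.7 342.7] 63 [ 717.1 -319.9   35.5]
[ 10.2 409.3] 64 [ 910.  -404.5   35.5]
red [153.8 179.9] 2363 [458.  -15.3  70. ]
```

View pics/w8.png

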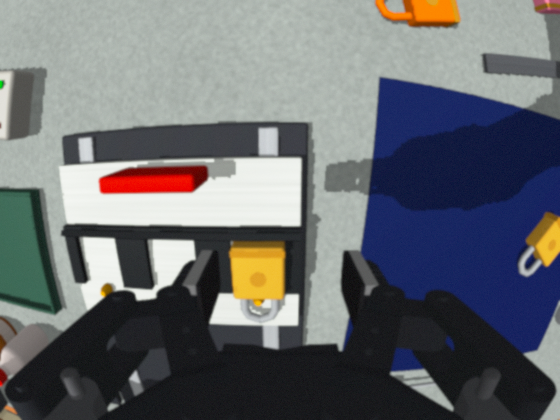

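Wrist view: lock B lies square in the left pocket, with its body at (258,270) and its shackle at (258,310) around the pin. I'll check its height by width and then go to lock A.

```bash
cat >> h.py <<'E'
def lockbox(im,st,z,near,rad=40,lo=(10,90,60)):
    for c,a,b,m in blobs(im,lo,(32,255,255),300):
        p=onz("wrist",*c,z,st)
        if np.hypot(*(p[:2]-near))<rad:
            q=cv2.boxPoints(cv2.minAreaRect(cv2.findNonZero(m.astype(np.uint8))))
            P=np.array([onz("wrist",*x,z,st) for x in q]);e=np.diff(np.r_[P,P[:1]],axis=0)
            print("lock",c,a,p.round(1),P.mean(0).round(1),np.linalg.norm(e,axis=1).round(1),np.degrees(np.arctan2(e[:,1],e[:,0])).round(1))
E
python3 - <<'E'
from h import *
im=cv2.imread("pics/w8.png");v=np.load("w8.npy");st={"position":v[:3],"ee_rot":v[3:]}
h=cv2.inRange(cv2.cvtColor(im,cv2.COLOR_BGR2HSV),(10,90,60),(32,255,255))
for r in(255,262,268,285):
    x=np.where(h[r,215:300])[0]+215;a,b=x.min()-.5,x.max()+.5
    print(r,a,b,[round(np.linalg.norm(onz("wrist",a,r,z,st)-onz("wrist",b,r,z,st)),1) for z in(45.5,54)],((onz("wrist",a,r,45.5,st)+onz("wrist",b,r,45.5,st))/2).round(1))
go((500,412,150),-45)
E
```

```text
255 227.5 285.5 [np.float64(49.8), np.float64(48.1)] [523.5  64.1  45.5]
262 229.5 285.5 [np.float64(48.4), np.float64(46.8)] [530.1  65.2  45.5]
268 229.5 285.5 [np.float64(48.8), np.float64(47.2)] [535.8  65.4  45.5]
285 230.5 285.5 [np.float64(49.1), np.float64(47.4)] [552.7  66.4  45.5]
slide [-43. 329.   6.] dr [ 7.0000e-03 -9.0000e-03 -1.6426e+01] yaw -176.41 pos [477.7  80.9 156.2] t 19.6 w 58.1
```

>>> {"name": "step_arm", "arguments": {"motion": [{"slide": [-60,-20,0],"dr": [0,0,0],"jaw": 0},{"slide": [-60,-20,20],"dr": [0,0,0],"jaw": 0},{"slide": [-60,-20,60],"dr": [0,0,0],"jaw": 0},{"slide": [-60,-20,80],"dr": [0,0,0],"jaw": 0},{"slide": [-60,-20,86],"dr": [0,0,0],"jaw": 0},{"slide": [-60,-20,90],"dr": [0,0,0],"jaw": 0},{"slide": [-60,-20,94],"dr": [0,0,0],"jaw": 0},{"slide": [-60,-20,94],"dr": [0,0,0],"jaw": 0}]}}

```text
clock: 20.65
position: [538.8, 65.1, 63.3]
ee_rot: [-0.032, 0.999, 0.0, 0.0]
contact_force: [-0.0, 0.2, 0.2]
gripper_width: -0.5
grasp_force: 0.0
```

>>> {"name": "step_arm", "arguments": {"motion": [{"slide": [0,0,2],"dr": [0,0,0],"jaw": 0},{"slide": [0,0,3],"dr": [0,0,0],"jaw": 0},{"slide": [0,0,4],"dr": [0,0,0],"jaw": 0},{"slide": [0,0,5],"dr": [0,0,0],"jaw": 0},{"slide": [0,0,6],"dr": [0,0,0],"jaw": 0},{"slide": [0,0,6],"dr": [0,0,0],"jaw": 0},{"slide": [0,0,6],"dr": [0,0,0],"jaw": 0},{"slide": [0,0,6],"dr": [0,0,0],"jaw": 0}]}}

```text
clock: 21.65
position: [538.6, 65.1, 56.9]
ee_rot: [-0.032, 0.999, -0.0, 0.0]
contact_force: [-0.6, 0.5, -0.4]
gripper_width: -0.2
grasp_force: 0.0
```

>>> {"name": "step_arm", "arguments": {"motion": [{"slide": [0,0,2],"dr": [0,0,0],"jaw": 0},{"slide": [0,0,3],"dr": [0,0,0],"jaw": 0},{"slide": [0,0,4],"dr": [0,0,0],"jaw": 0},{"slide": [0,0,5],"dr": [0,0,0],"jaw": 0},{"slide": [0,0,6],"dr": [0,0,0],"jaw": 0},{"slide": [0,0,6],"dr": [0,0,0],"jaw": 0},{"slide": [0,0,6],"dr": [0,0,0],"jaw": 0},{"slide": [0,0,6],"dr": [0,0,0],"jaw": 0}]}}

```text
clock: 22.65
position: [541.0, 65.2, 54.0]
ee_rot: [-0.033, 0.999, 0.0, 0.003]
contact_force: [-1.5, -1.2, 15.2]
gripper_width: 0.2
grasp_force: 7.4
```

>>> {"name": "step_arm", "arguments": {"motion": [{"slide": [0,0,1],"dr": [0,0,0],"jaw": 0},{"slide": [0,0,2],"dr": [0,0,0],"jaw": 0},{"slide": [0,0,3],"dr": [0,0,0],"jaw": 0},{"slide": [0,0,3],"dr": [0,0,0],"jaw": 0},{"slide": [0,0,3],"dr": [0,0,0],"jaw": 0},{"slide": [0,0,3],"dr": [0,0,0],"jaw": 0},{"slide": [0,0,3],"dr": [0,0,0],"jaw": 0},{"slide": [0,0,3],"dr": [0,0,0],"jaw": 0}]}}

```text
clock: 23.65
position: [543.7, 65.5, 53.9]
ee_rot: [-0.033, 0.999, 0.0, 0.006]
contact_force: [-1.5, -3.6, 25.3]
gripper_width: 0.1
grasp_force: 13.1
```

>>> {"name": "step_arm", "arguments": {"motion": [{"slide": [0,0,-30],"dr": [0,0,0],"jaw": 0},{"slide": [0,-40,-30],"dr": [0,0,0],"jaw": 0},{"slide": [0,-80,-30],"dr": [0,0,0],"jaw": 0},{"slide": [0,-80,-10],"dr": [0,0,0],"jaw": 0},{"slide": [0,-80,5],"dr": [0,0,0],"jaw": 0},{"slide": [0,-80,14],"dr": [0,0,0],"jaw": 0},{"slide": [0,-80,14],"dr": [0,0,0],"jaw": 0},{"slide": [0,-80,14],"dr": [0,0,0],"jaw": 0}]}}

```text
clock: 24.65
position: [544.1, -14.4, 34.2]
ee_rot: [-0.032, 0.999, 0.0, 0.0]
contact_force: [0.7, -1.0, 0.0]
gripper_width: 0.1
grasp_force: 0.0
```

>>> {"name": "step_arm", "arguments": {"motion": [{"slide": [0,0,2],"dr": [0,0,0],"jaw": 0},{"slide": [0,0,4],"dr": [0,0,0],"jaw": 0},{"slide": [0,0,5],"dr": [0,0,0],"jaw": 0},{"slide": [0,0,5],"dr": [0,0,0],"jaw": 0},{"slide": [0,0,5],"dr": [0,0,0],"jaw": 0},{"slide": [0,0,5],"dr": [0,0,0],"jaw": 0},{"slide": [0,0,5],"dr": [0,0,0],"jaw": 0},{"slide": [0,0,5],"dr": [0,0,0],"jaw": 0}]}}

```text
clock: 25.65
position: [544.2, -14.6, 30.1]
ee_rot: [-0.032, 0.999, 0.0, 0.001]
contact_force: [-1.0, 0.4, 6.2]
gripper_width: -0.1
grasp_force: 3.3
```

The pocket floor is at z = 30 by touch, so a lock top at 54 means B is seated. Next is lock A.

>>> {"name": "step_arm", "arguments": {"motion": [{"slide": [0,0,-60],"dr": [0,0,-0.5],"jaw": 30},{"slide": [0,0,-120],"dr": [0,0,-1.8],"jaw": 70},{"slide": [0,60,-130],"dr": [0,0,-3.1],"jaw": 70},{"slide": [0,120,-130],"dr": [0,0,-4.4],"jaw": 70},{"slide": [0,180,-130],"dr": [0,0,-5.7],"jaw": 70},{"slide": [5,240,-130],"dr": [0,0,-7.0],"jaw": 70},{"slide": [10,300,-130],"dr": [0,0,-8.3],"jaw": 70},{"slide": [15,350,-130],"dr": [0,0,-9.6],"jaw": 70}]}}

```text
clock: 26.65
position: [505.9, 335.8, 158.9]
ee_rot: [-0.648, 0.761, 0.0, 0.0]
contact_force: [0.7, -0.1, -0.3]
gripper_width: 69.8
grasp_force: 0.0
```

```bash
python3 - <<'E'
from h import *
go((500,410,150),-45)
im=optics.get_image("top")
for c,a,b,m in blobs(im,(10,90,60),(26,255,255),60):
    p=onz("top",*c,24)
    if 200<p[1]<480 and p[0]>380: print("top",c,a,p.round(1))
E
```

```text
slide [-72.3  17.7   8.9] dr [-2.000e-03  1.000e-03 -6.772e+00] yaw -99.18 pos [505.9 335.8 158.9] t 26.6 w 69.8
top [158.4 193.8] 109 [504.5 425.4  24. ]
```

>>> {"name": "step_arm", "arguments": {"motion": [{"slide": [-20,5,0],"dr": [0,0,-1.3],"jaw": 70},{"slide": [-50,10,5],"dr": [0,0,-2.6],"jaw": 70},{"slide": [-72,18,9],"dr": [0,0,-3.9],"jaw": 70},{"slide": [-72,18,9],"dr": [0,0,-5.2],"jaw": 70},{"slide": [-72,18,9],"dr": [0,0,-6.5],"jaw": 70},{"slide": [-72,18,9],"dr": [0,0,-6.8],"jaw": 70},{"slide": [-72,18,9],"dr": [0,0,-6.8],"jaw": 70},{"slide": [-72,18,9],"dr": [0,0,-6.8],"jaw": 70}]}}

```text
clock: 27.7
position: [500.9, 407.3, 149.8]
ee_rot: [0.923, -0.385, -0.0, 0.0]
contact_force: [0.6, 0.2, 0.1]
gripper_width: 69.6
grasp_force: 0.0
```

```bash
python3 - <<'E'
from h import *
st=arm.read_state();im=optics.get_image("wrist");cv2.imwrite("pics/w9.png",im)
lockbox(im,st,27,np.array([500,410]),60)
# per-row brass extents
h=cv2.inRange(cv2.cvtColor(im,cv2.COLOR_BGR2HSV),(10,90,60),(32,255,255))
for r in range(160,300,8):
    x=np.where(h[r,215:345])[0]+215
    if len(x): print(r,x.min(),x.max(),len(x))
g=cv2.cvtColor(im,cv2.COLOR_BGR2GRAY);print(g[130:300:4,277])
# keyhole: darker orange hue
hs=cv2.cvtColor(im,cv2.COLOR_BGR2HSV)
for c,a,b,m in blobs(im,(10,90,60),(32,255,240),40,(215,140,345,320)): print("dark",c,a,b,onz("wrist",*c,27,st).round(1))
go((500,410,150),-45)
E
```

```text
lock [270.4 198.6] 3163 [508.8 412.2  27. ] [508.7 412.6  27. ] [44.9 52.8 47.1 53.2] [-128.8  141.9   51.8  -40.4]
168 270 293 16
176 242 294 53
184 242 295 54
192 243 296 54
200 244 297 54
208 245 298 54
216 246 299 54
224 246 298 53
[ 61  73 244 246 212 132 101  80  61  72 183 228 229 229 229 227 216 218
 226 227 228 228 225 207 204  56  58  62  60  58  55  39  38  37  37  39
  39  41  38  38  39  40  36]
dark [267.9 169.8] 77 [255 167  27   6] [527.4 396.1  27. ]
dark [263.6 209.2] 211 [241 171  59  60] [506.4 423.   27. ]
slide [-2.4 -1.3 -0.2] dr [ 0.001  0.    -0.028] yaw -45.22 pos [500.8 407.4 149.8] t 27.8 w 70.1
```

>>> {"name": "step_arm", "arguments": {"motion": [{"slide": [-2.5,-9,40],"dr": [0,0,-0.7],"jaw": 70},{"slide": [-2.5,-9,80],"dr": [0,0,-0.7],"jaw": 70},{"slide": [-2.5,-9,125],"dr": [0,0,-0.7],"jaw": 70},{"slide": [-2.5,-9,138],"dr": [0,0,-0.7],"jaw": 70},{"slide": [-2.5,-9,138],"dr": [0,0,-0.7],"jaw": 30},{"slide": [-2.5,-9,138],"dr": [0,0,-0.7],"jaw": 30},{"slide": [-2.5,-9,138],"dr": [0,0,-0.7],"jaw": 30},{"slide": [-2.5,-9,138],"dr": [0,0,-0.7],"jaw": 30}]}}

```text
clock: 28.75
position: [506.1, 416.6, 13.5]
ee_rot: [0.941, -0.338, 0.001, -0.001]
contact_force: [-0.8, 0.1, 3.1]
gripper_width: 43.3
grasp_force: 65.4
```

>>> {"name": "step_arm", "arguments": {"motion": [{"slide": [0,0,0],"dr": [0,0,0],"jaw": 30},{"slide": [0,0,0],"dr": [0,0,0],"jaw": 30},{"slide": [0,0,-20],"dr": [0,0,0],"jaw": 30},{"slide": [0,0,-50],"dr": [0,0,0],"jaw": 30},{"slide": [0,0,-90],"dr": [0,0,0],"jaw": 30},{"slide": [0,0,-120],"dr": [0,0,0],"jaw": 30},{"slide": [0,0,-120],"dr": [0,0,0],"jaw": 30},{"slide": [0,0,-120],"dr": [0,0,0],"jaw": 30}]}}

```text
clock: 29.75
position: [504.2, 414.6, 129.5]
ee_rot: [0.941, -0.339, -0.001, 0.002]
contact_force: [-0.4, 0.7, -3.7]
gripper_width: 43.3
grasp_force: 64.8
```

```bash
python3 - <<'E'
from h import *
st=arm.read_state();im=optics.get_image("wrist");cv2.imwrite("pics/w10.png",im)
h=cv2.inRange(cv2.cvtColor(im,cv2.COLOR_BGR2HSV),(10,90,60),(32,255,255))
for r in(240,255,270,285,300):
    x=np.where(h[r,215:345])[0]+215
    if len(x): print(r,x.min(),x.max(),len(x),ontool(x.min(),r,-14.5).round(1),ontool(x.max(),r,-14.5).round(1))
hs=cv2.cvtColor(im,cv2.COLOR_BGR2HSV)
for r in range(190,325,3): print(r,hs[r,255],hs[r,281],ontool(281,r,-14.5)[0].round(1))
go((546.3,-94.8,150),3.6)
E
```

```text
240 229 331 103 [ 17.6 -22.9 -14.5] [ 17.5  20.8 -14.5]
255 230 331 102 [ 10.5 -22.9 -14.5] [ 10.5  21.2 -14.5]
270 230 329 100 [  3.2 -23.3 -14.5] [  3.2  20.7 -14.5]
285 231 329 99 [ -4.4 -23.3 -14.5] [ -4.5  21.2 -14.5]
300 232 328 97 [-12.5 -23.4 -14.5] [-12.6  21.2 -14.5]
190 [ 98   4 230] [114 189 132] 39.4
193 [ 98   4 230] [114 189 131] 38.1
196 [ 84   6 230] [113 193 132] 36.9
199 [102   6 231] [115 187 131] 35.6
202 [ 98   4 231] [117 144 129] 34.3
205 [ 90   4 231] [ 19 174 185] 33.1
208 [ 90   3 230] [ 20 194 200] 31.8
211 [ 18 101 212] [ 20 194 205] 30.5
214 [ 20 197 218] [ 21 198 219] 29.2
217 [ 25 190 252] [ 25 196 253] 27.9
220 [ 27 185 255] [ 27 190 255] 26.6
223 [ 28 186 255] [ 28 182 255] 25.3
226 [ 28 182 255] [ 28 186 255] 24.0
229 [ 28 182 255] [ 28 182 255] 22.6
232 [ 28 184 255] [ 28 181 255] 21.3
235 [ 28 186 255] [ 28 185 255] 19.9
238 [ 28 184 255] [ 28 184 255] 18.6
241 [ 28 182 255] [ 28 186 255] 17.2
244 [ 28 184 255] [ 28 183 255] 15.8
247 [ 28 185 255] [ 27 187 254] 14.5
250 [ 28 184 255] [ 24 201 252] 13.1
253 [ 28 184 255] [ 24 198 252] 11.6
256 [ 28
[... 246 characters left out ...]
77 [ 28 189 255] [ 26 192 254] -0.1
280 [ 28 188 255] [ 27 187 255] -1.6
283 [ 28 191 255] [ 27 187 254] -3.1
286 [ 28 190 255] [ 21 196 230] -4.7
289 [ 28 188 255] [ 20 195 211] -6.3
292 [ 28 192 255] [ 20 198 210] -7.8
295 [ 27 192 254] [ 20 198 209] -9.5
298 [ 22 196 240] [ 20 196 209] -11.1
301 [ 20 200 209] [ 20 196 202] -12.7
304 [ 20 207 180] [ 19 204 181] -14.4
307 [ 19 205 180] [ 19 209 181] -16.1
310 [ 19 211 179] [ 19 205 180] -17.8
313 [ 18 136 187] [ 19 190 177] -19.5
316 [ 65   7 234] [117 156 129] -21.2
319 [ 65   7 235] [115 191 132] -23.0
322 [ 66   5 232] [116 187 131] -24.8
slide [357.1 365.6 -19.4] dr [ 0.031  0.018 -5.402] yaw -39.62 pos [504.2 414.5 129.1] t 29.8 w 43.3
```

>>> {"name": "step_arm", "arguments": {"motion": [{"slide": [30,30,-20],"dr": [0,0,-0.7],"jaw": 30},{"slide": [70,73,-20],"dr": [0,0,-1.5],"jaw": 30},{"slide": [110,115,-20],"dr": [0,0,-2.3],"jaw": 30},{"slide": [150,156,-20],"dr": [0,0,-3.1],"jaw": 30},{"slide": [190,198,-20],"dr": [0,0,-3.9],"jaw": 30},{"slide": [230,240,-20],"dr": [0,0,-4.7],"jaw": 30},{"slide": [270,282,-20],"dr": [0,0,-5.4],"jaw": 30},{"slide": [300,313,-20],"dr": [0,0,-5.4],"jaw": 30}]}}

```text
clock: 30.8
position: [535.9, -19.1, 150.0]
ee_rot: [1.0, 0.031, -0.002, 0.0]
contact_force: [0.4, 0.3, -3.4]
gripper_width: 43.2
grasp_force: 64.7
```

```bash
python3 - <<'E'
from h import *
st=arm.read_state();im=optics.get_image("wrist");cv2.imwrite("pics/w11.png",im)
lockbox(im,st,54,np.array([534,64]),40)
go((541.6,-96.2,100),3.6)
E
```

```text
lock [178.7 192.6] 3924 [545.1  61.5  54. ] [543.9  62.6  54. ] [53.4 51.5 56.2 54.1] [ -85.4 -176.4   97.1    0.6]
slide [ 1.9 73.7 50.1] dr [ 0.014  0.037 -0.028] yaw 3.38 pos [535.6 -22.6 149.9] t 30.9 w 43.2
```

>>> {"name": "step_arm", "arguments": {"motion": [{"slide": [2,37,0],"dr": [0,0,0],"jaw": 30},{"slide": [2,74,20],"dr": [0,0,0],"jaw": 30},{"slide": [2,74,50],"dr": [0,0,0],"jaw": 30},{"slide": [2,74,70],"dr": [0,0,0],"jaw": 30},{"slide": [2,74,85],"dr": [0,0,0],"jaw": 30},{"slide": [2,74,90],"dr": [0,0,0],"jaw": 30},{"slide": [2,74,90],"dr": [0,0,0],"jaw": 30},{"slide": [2,74,90],"dr": [0,0,0],"jaw": 30}]}}

```text
clock: 31.85
position: [544.6, -90.3, 62.6]
ee_rot: [0.999, 0.032, 0.001, 0.0]
contact_force: [-0.1, -0.2, -4.0]
gripper_width: 43.2
grasp_force: 64.6
```

```bash
python3 - <<'E'
from h import *
st=arm.read_state();im=optics.get_image("wrist");cv2.imwrite("pics/w12.png",im)
for c,a,b,m in blobs(im,(10,90,60),(32,255,255),30): 
    p=onz("wrist",*c,44,st)
    if 500<p[0]<620 and -200<p[1]<100: print(c,a,b,p.round(1),tool(p-st["position"],st).round(1))
h=cv2.inRange(cv2.cvtColor(im,cv2.COLOR_BGR2HSV),(10,90,60),(32,255,255))
for r in(255,285):
    x=np.where(h[r,215:345])[0]+215;print(r,x.min(),x.max())
go((541.6,-96.2,40.5),3.6)
E
```

```text
[290.3 169.3] 351 [280 159  23  21] [588.4 -91.9  44. ] [43.6  4.4 18.7]
[147.7 170.7] 368 [136 161  24  21] [584.1 -16.2  44. ] [ 44.  -71.4  18.7]
[ 37.3 177.3] 163 [ 30 168  14  17] [578.2  64.6  44. ] [  43.4 -152.4   18.7]
[ 42.6 230.6] 4994 [  5 190  75  83] [543.   65.5  44. ] [   8.2 -155.6   18.6]
[280.  259.5] 10603 [228 204 106 111] [538.8 -89.8  44. ] [-5.8 -0.8 18.6]
255 230 330
285 232 328
slide [-3.4  5.7 22.2] dr [ 0.    -0.013  0.006] yaw 3.64 pos [544.6 -90.3  62.7] t 31.9 w 43.3
```

View pics/w12.png

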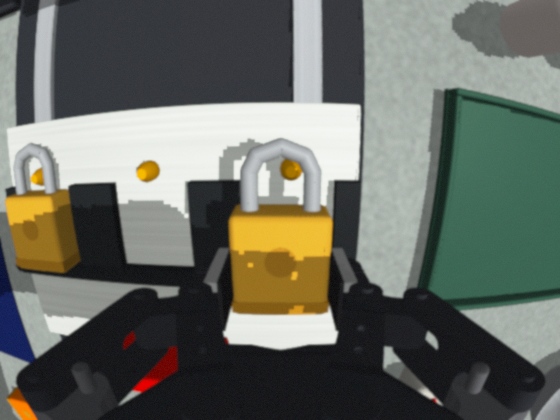

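Wrist view: lock A is over the right pocket with its shackle at (280,170) and the pin at (290,169); B sits at (42,230) around its pin. The table seems to have crept in a few mm, so I'll check that against the top view.

```bash
python3 - <<'E'
from h import *
t=optics.get_image("top");a=cv2.imread("pics/t3.png")
for nm,i in(("before",a),("now",t)):
    for c,n,b,m in blobs(i,(0,150,80),(6,255,255),20,(260,150,350,260)): print(nm,"red",c,n,b)
    g=cv2.cvtColor(i,cv2.COLOR_BGR2GRAY)
    for u in(268,272,278): print(nm,u,"white rows",[int(x)+130 for x in np.where(abs(np.diff(g[130:240,u].astype(int)))>40)[0]])
im=cv2.imread("pics/w12.png");st=arm.read_state();g=cv2.cvtColor(im,cv2.COLOR_BGR2GRAY)
print([(r,onz("wrist",320,r,30,st).round(1)[:2]) for r in range(90,130) if g[r+1,320].astype(int)-g[r,320]>40])
im3=cv2.imread("pics/w3.png");v=np.load("w3.npy");s3={"position":v[:3],"ee_rot":v[3:]};g3=cv2.cvtColor(im3,cv2.COLOR_BGR2GRAY)
print([(r,onz("wrist",350,r,30,s3).round(1)[:2]) for r in range(70,100) if g3[r+1,350].astype(int)-g3[r,350]>25])
E
```

```text
before red [311.7 208.4] 134 [298 206  28   6]
before 268 white rows []
before 272 white rows [144, 196]
before 278 white rows [195, 196, 198, 209]
now red [319.9 205.3] 52 [314 203  12   6]
now 268 white rows [142]
now 272 white rows [141]
now 278 white rows []
[]
[(79, array([617.1, -80.9])), (80, array([616.1, -80.9])), (81, array([615., -81.]))]
```

>>> {"name": "step_arm", "arguments": {"motion": [{"slide": [5.2,5.5,0],"dr": [0,0,0],"jaw": 30},{"slide": [5.2,5.5,4],"dr": [0,0,0],"jaw": 30},{"slide": [5.2,5.5,8],"dr": [0,0,0],"jaw": 30},{"slide": [5.2,5.5,11],"dr": [0,0,0],"jaw": 30},{"slide": [5.2,5.5,14],"dr": [0,0,0],"jaw": 30},{"slide": [5.2,5.5,16],"dr": [0,0,0],"jaw": 30},{"slide": [5.2,5.5,17],"dr": [0,0,0],"jaw": 30},{"slide": [5.2,5.5,17],"dr": [0,0,0],"jaw": 30}]}}

```text
clock: 32.95
position: [549.7, -95.6, 44.9]
ee_rot: [0.999, 0.032, 0.0, -0.0]
contact_force: [0.8, 0.8, -4.2]
gripper_width: 43.6
grasp_force: 64.7
```

>>> {"name": "step_arm", "arguments": {"motion": [{"slide": [0,0,1],"dr": [0,0,0],"jaw": 30},{"slide": [0,0,2],"dr": [0,0,0],"jaw": 30},{"slide": [0,0,3],"dr": [0,0,0],"jaw": 30},{"slide": [0,0,4],"dr": [0,0,0],"jaw": 30},{"slide": [0,0,5],"dr": [0,0,0],"jaw": 30},{"slide": [0,0,5.5],"dr": [0,0,0],"jaw": 30},{"slide": [0,0,5.5],"dr": [0,0,0],"jaw": 30},{"slide": [0,0,5.5],"dr": [0,0,0],"jaw": 30}]}}

```text
clock: 33.95
position: [549.7, -95.6, 40.5]
ee_rot: [0.999, 0.032, 0.0, 0.0]
contact_force: [-0.7, 1.1, 5.2]
gripper_width: 43.5
grasp_force: 65.7
```

A is seated at z = 40.5 with little force. I'll draw the table back out with it, then release.

>>> {"name": "step_arm", "arguments": {"motion": [{"slide": [-2,0,0],"dr": [0,0,0],"jaw": 30},{"slide": [-4,0,0],"dr": [0,0,0],"jaw": 30},{"slide": [-6,0,0],"dr": [0,0,0],"jaw": 30},{"slide": [-8,0,0],"dr": [0,0,0],"jaw": 30},{"slide": [-10,0,0],"dr": [0,0,0],"jaw": 30},{"slide": [-10,0,0],"dr": [0,0,0],"jaw": 30},{"slide": [-10,0,0],"dr": [0,0,0],"jaw": 30},{"slide": [-10,0,0],"dr": [0,0,0],"jaw": 30}]}}

```text
clock: 34.95
position: [542.6, -96.0, 40.5]
ee_rot: [0.999, 0.032, 0.003, 0.0]
contact_force: [5.0, 0.9, 3.3]
gripper_width: 43.3
grasp_force: 65.4
```

>>> {"name": "step_arm", "arguments": {"motion": [{"slide": [1,0,0],"dr": [0,0,0],"jaw": 30},{"slide": [1,0,0],"dr": [0,0,0],"jaw": 56},{"slide": [1,0,0],"dr": [0,0,0],"jaw": 56},{"slide": [1,0,0],"dr": [0,0,0],"jaw": 56},{"slide": [1,0,-30],"dr": [0,0,0],"jaw": 56},{"slide": [-5,0,-80],"dr": [0,0,0],"jaw": 56},{"slide": [-20,-40,-130],"dr": [0,0,0],"jaw": 56},{"slide": [-40,-80,-140],"dr": [0,0,0],"jaw": 56}]}}

```text
clock: 35.95
position: [495.5, -18.3, 182.3]
ee_rot: [1.0, 0.031, 0.003, -0.0]
contact_force: [0.2, 1.4, 0.1]
gripper_width: 55.9
grasp_force: 0.0
```

```bash
python3 - <<'E'
from h import *
st=arm.read_state();im=optics.get_image("wrist");cv2.imwrite("pics/w13.png",im)
for c,a,b,m in blobs(im,(10,90,60),(32,255,255),30): 
    p=onz("wrist",*c,54,st)
    if 480<p[0]<650 and -200<p[1]<100: print(c,a,b,p.round(1),onz("wrist",*c,44,st).round(1))
for n in((544,-95),(535,64)): lockbox(im,st,54,np.array(n),30)
for c,a,b,m in blobs(im,(0,150,80),(6,255,255),300): print("red",c,a,b,onz("wrist",*c,80,st).round(1))
t=optics.get_image("top")
for c,n,b,m in blobs(t,(0,150,80),(6,255,255),20,(260,150,350,260)): print("topred",c,n,b)
go((430,-21,230),-86.4)
E
```

```text
[276.3 110.8] 82 [271 107  11   9] [572.1  -9.6  54. ] [572.4  -9.5  44. ]
[188.3 112.9] 100 [182 108  12  11] [567.9  65.   54. ] [568.1  67.9  44. ]
[367.1 112.5] 113 [361 108  14  11] [577.3 -86.1  54. ] [577.8 -88.8  44. ]
[183.8 153.6] 3439 [154 123  62  62] [532.7  68.   54. ] [531.6  71.   44. ]
[368. 153.] 3506 [338 123  61  61] [542.7 -90.1  54. ] [542.  -92.9  44. ]
lock [368. 153.] 3506 [542.7 -90.1  54. ] [542.7 -91.   54. ] [51.4 53.6 53.2 55.1] [   5.1  -83.8 -173.3   94.3]
lock [183.8 153.6] 3439 [532.7  68.   54. ] [532.7  68.7  54. ] [54.8 52.  56.4 54. ] [ -87.5 -176.2   94.6    2.2]
red [276.3 248.8] 2524 [227 234 100  30] [461.7 -16.4  80. ]
topred [311.5 208.4] 129 [298 206  28   6]
slide [-63.2   0.  -48.9] dr [-2.2000e-02 -7.0000e-03  1.1277e+01] yaw 3.82 pos [493.2 -16.7 181.3] t 36.0 w 56.0
```

>>> {"name": "step_arm", "arguments": {"motion": [{"slide": [-10,1,0],"dr": [0,0,1.3],"jaw": 42},{"slide": [-25,1,0],"dr": [0,0,2.6],"jaw": 42},{"slide": [-35.4,1.4,10],"dr": [0,0,3.9],"jaw": 42},{"slide": [-35.4,1.4,20],"dr": [0,0,5.2],"jaw": 42},{"slide": [-35.4,1.4,30],"dr": [0,0,6.5],"jaw": 42},{"slide": [-35.4,1.4,40],"dr": [0,0,7.8],"jaw": 42},{"slide": [-35.4,1.4,50],"dr": [0,0,9.1],"jaw": 42},{"slide": [-35.4,1.4,60],"dr": [0,0,10.4],"jaw": 42}]}}

```text
clock: 37.05
position: [458.6, -23.2, 118.3]
ee_rot: [0.766, -0.643, -0.001, 0.001]
contact_force: [0.6, 0.1, 0.6]
gripper_width: 42.2
grasp_force: 0.0
```

```bash
python3 - <<'E'
from h import *
st=arm.read_state();im=optics.get_image("wrist")
for c,a,b,m in blobs(im,(0,150,80),(6,255,255),300): print("red",c,a,b,onz("wrist",*c,78,st).round(1))
go((457.6,-20.7,53),-86.4)
E
```

```text
red [282.2 228.8] 2776 [265 164  36 131] [458.6 -26.4  78. ]
slide [-2.6 -0.7 64.1] dr [ 0.035 -0.003  0.776] yaw -80.19 pos [457.7 -23.3 117.1] t 37.1 w 41.9
```

>>> {"name": "step_arm", "arguments": {"motion": [{"slide": [-2.6,-0.7,20],"dr": [0,0,0.78],"jaw": 42},{"slide": [-2.6,-0.7,50],"dr": [0,0,0.78],"jaw": 42},{"slide": [-2.6,-0.7,64],"dr": [0,0,0.78],"jaw": 42},{"slide": [-2.6,-0.7,64],"dr": [0,0,0.78],"jaw": 8},{"slide": [-2.6,-0.7,64],"dr": [0,0,0.78],"jaw": 8},{"slide": [-2.6,-0.7,64],"dr": [0,0,0.78],"jaw": 8},{"slide": [-2.6,-0.7,64],"dr": [0,0,0.78],"jaw": 8},{"slide": [-2.6,-0.7,64],"dr": [0,0,0.78],"jaw": 8}]}}

```text
clock: 38.1
position: [458.8, -20.3, 55.2]
ee_rot: [0.732, -0.681, -0.0, 0.001]
contact_force: [-0.5, -4.4, -5.1]
gripper_width: 12.8
grasp_force: 59.5
```

>>> {"name": "step_arm", "arguments": {"motion": [{"slide": [0,-10,0],"dr": [0,0,0],"jaw": 8},{"slide": [0,-22,0],"dr": [0,0,0],"jaw": 8},{"slide": [0,-35,0],"dr": [0,0,0],"jaw": 8},{"slide": [0,-48,0],"dr": [0,0,0],"jaw": 8},{"slide": [0,-61,0],"dr": [0,0,0],"jaw": 8},{"slide": [0,-72,0],"dr": [0,0,0],"jaw": 8},{"slide": [0,-80,0],"dr": [0,0,0],"jaw": 8},{"slide": [0,-80,0],"dr": [0,0,0],"jaw": 8}]}}

```text
clock: 39.1
position: [540.1, -15.1, 55.3]
ee_rot: [0.732, -0.681, 0.001, 0.0]
contact_force: [2.0, -8.1, -6.9]
gripper_width: 12.8
grasp_force: 59.5
```

>>> {"name": "step_arm", "arguments": {"motion": [{"slide": [1,-10,0],"dr": [0,0,0],"jaw": 8},{"slide": [1.2,-22,0],"dr": [0,0,0],"jaw": 8},{"slide": [1.4,-34,0],"dr": [0,0,0],"jaw": 8},{"slide": [1.5,-46,0],"dr": [0,0,0],"jaw": 8},{"slide": [1.7,-58,0],"dr": [0,0,0],"jaw": 8},{"slide": [1.8,-70,0],"dr": [0,0,0],"jaw": 8},{"slide": [2,-80,0],"dr": [0,0,0],"jaw": 8},{"slide": [2,-85,0],"dr": [0,0,0],"jaw": 8}]}}

```text
clock: 40.1
position: [625.1, -9.7, 55.3]
ee_rot: [0.732, -0.681, 0.0, -0.0]
contact_force: [-2.1, -1.8, -1.9]
gripper_width: 12.6
grasp_force: 60.1
```

>>> {"name": "step_arm", "arguments": {"motion": [{"slide": [0,-4,0],"dr": [0,0,0],"jaw": 8},{"slide": [0.1,-8,0],"dr": [0,0,0],"jaw": 8},{"slide": [0.2,-12,0],"dr": [0,0,0],"jaw": 8},{"slide": [0.3,-16,0],"dr": [0,0,0],"jaw": 8},{"slide": [0.3,-20,0],"dr": [0,0,0],"jaw": 8},{"slide": [0.3,-20,0],"dr": [0,0,0],"jaw": 8},{"slide": [0.3,-20,0],"dr": [0,0,0],"jaw": 8},{"slide": [0.3,-20,0],"dr": [0,0,0],"jaw": 8}]}}

```text
clock: 41.1
position: [637.0, -9.0, 55.3]
ee_rot: [0.732, -0.681, -0.005, 0.006]
contact_force: [-20.3, 1.5, 9.7]
gripper_width: 12.9
grasp_force: 62.3
```

Fully in: 179 mm of travel against the stop. I'll relax, release and go to the key.

>>> {"name": "step_arm", "arguments": {"motion": [{"slide": [0,4,0],"dr": [0,0,0],"jaw": 8},{"slide": [0,7,0],"dr": [0,0,0],"jaw": 8},{"slide": [0,7,0],"dr": [0,0,0],"jaw": 42},{"slide": [0,7,0],"dr": [0,0,0],"jaw": 42},{"slide": [0,7,0],"dr": [0,0,0],"jaw": 42},{"slide": [0,7,-30],"dr": [0,0,0],"jaw": 42},{"slide": [0,30,-70],"dr": [0,0,0],"jaw": 42},{"slide": [0,90,-90],"dr": [0,0,0],"jaw": 42}]}}

```text
clock: 42.1
position: [557.9, -14.6, 147.5]
ee_rot: [0.733, -0.68, 0.002, -0.002]
contact_force: [0.2, 0.2, -0.1]
gripper_width: 42.5
grasp_force: 0.0
```

```bash
python3 - <<'E'
from h import *
st=arm.read_state()
t=optics.get_image("top");cv2.imwrite("pics/t5.png",t)
for c,n,b,m in blobs(t,(0,150,80),(6,255,255),20,(260,110,350,260)): print("topred",c,n,b,onz("top",*c,80).round(1))
for c,n,b,m in blobs(t,(45,100,60),(85,255,255),50,(370,215,420,255)): print("key",c,n,onz("top",*c,60).round(1))
im=optics.get_image("wrist")
for c,n,b,m in blobs(im,(45,120,60),(85,255,255),100): print("wkey",c,n,onz("wrist",*c,60,st).round(1))
print(st["joints"]); go((383,-256.5,110),-86)
E
```

```text
key [395.1 234.7] 133 [ 382.1 -256.5   60. ]
[ 0.26489306  0.3446112  -0.28191935  0.0015835  -0.93772352 -0.1918512 ]
slide [228.  185.1  37.1] dr [-0.005  0.008  0.023] yaw -85.81 pos [551.  -15.6 147.5] t 42.2 w 42.5
```

>>> {"name": "step_arm", "arguments": {"motion": [{"slide": [50,41,0],"dr": [0,0,0],"jaw": 0},{"slide": [100,82,0],"dr": [0,0,0],"jaw": 0},{"slide": [150,122,0],"dr": [0,0,0],"jaw": 0},{"slide": [195,160,10],"dr": [0,0,0],"jaw": 0},{"slide": [228,185,30],"dr": [0,0,0],"jaw": 0},{"slide": [228,185,37],"dr": [0,0,0],"jaw": 0},{"slide": [228,185,37],"dr": [0,0,0],"jaw": 0},{"slide": [228,185,37],"dr": [0,0,0],"jaw": 0}]}}

```text
clock: 43.2
position: [388.6, -255.7, 108.7]
ee_rot: [0.733, -0.68, 0.001, -0.0]
contact_force: [0.4, -0.6, -0.3]
gripper_width: -0.1
grasp_force: 0.0
```

```bash
python3 - <<'E'
from h import *
st=arm.read_state()
t=optics.get_image("top");cv2.imwrite("pics/t6.png",t)
for c,n,b,m in blobs(t,(0,150,80),(6,255,255),20,(260,110,350,260)): print("topred",c,n,b,onz("top",*c,80).round(1))
im=optics.get_image("wrist")
for c,n,b,m in blobs(im,(45,120,60),(85,255,255),100): print("wkey",c,n,b,onz("wrist",*c,60,st).round(1))
print(st["contact_force"]);go((383,-256.5,70),-86)
E
```

```text
topred [307.3 146.8] 140 [294 144  27   8] [631.7  -9.3  80. ]
wkey [288.4 224. ] 2439 [259 198  59  54] [ 384.5 -259.4   60. ]
[ 0.37146774 -0.55065599 -0.2967652 ]
slide [ 0.5  5.5 38.7] dr [-0.01  -0.004  0.037] yaw -85.71 pos [ 388.4 -255.5  108.7] t 43.3 w -0.3
```

>>> {"name": "step_arm", "arguments": {"motion": [{"slide": [1.5,5,15],"dr": [0,0,0],"jaw": 0},{"slide": [1.5,5,30],"dr": [0,0,0],"jaw": 0},{"slide": [1.5,5,40],"dr": [0,0,0],"jaw": 0},{"slide": [1.5,5,44],"dr": [0,0,0],"jaw": 0},{"slide": [1.5,5,44],"dr": [0,0,0],"jaw": 0},{"slide": [1.5,5,44],"dr": [0,0,0],"jaw": 0},{"slide": [1.5,5,44],"dr": [0,0,0],"jaw": 0},{"slide": [1.5,5,44],"dr": [0,0,0],"jaw": 0}]}}

```text
clock: 44.3
position: [382.5, -258.0, 64.4]
ee_rot: [0.732, -0.681, 0.0, -0.0]
contact_force: [-0.4, 0.5, -0.9]
gripper_width: 0.1
grasp_force: 0.0
```

```bash
python3 - <<'E'
from h import *
a=onz("top",311.5,208.4,80);b=onz("top",307.3,146.8,80);print(a,b,np.linalg.norm(a-b),arm.read_state()["contact_force"])
E
```

```text
[454.01304117 -19.60443348  80.        ] [631.68245626  -9.33255327  80.        ] 177.96609952456407 [-0.44880109  0.53395365 -0.93539301]
```

>>> {"name": "step_arm", "arguments": {"motion": [{"slide": [0,0,2],"dr": [0,0,0],"jaw": 0},{"slide": [0,0,3],"dr": [0,0,0],"jaw": 0},{"slide": [0,0,4],"dr": [0,0,0],"jaw": 0},{"slide": [0,0,5],"dr": [0,0,0],"jaw": 0},{"slide": [0,0,6],"dr": [0,0,0],"jaw": 0},{"slide": [0,0,7],"dr": [0,0,0],"jaw": 0},{"slide": [0,0,7],"dr": [0,0,0],"jaw": 0},{"slide": [0,0,7],"dr": [0,0,0],"jaw": 0}]}}

```text
clock: 45.3
position: [382.3, -257.9, 57.2]
ee_rot: [0.732, -0.681, -0.0, 0.0]
contact_force: [-0.4, 0.2, 2.1]
gripper_width: -0.3
grasp_force: 1.1
```

>>> {"name": "step_arm", "arguments": {"motion": [{"slide": [0,0,0.5],"dr": [0,0,0],"jaw": 0},{"slide": [0,0,1],"dr": [0,0,0],"jaw": 0},{"slide": [0,0,1.5],"dr": [0,0,0],"jaw": 0},{"slide": [0,0,2],"dr": [0,0,0],"jaw": 0},{"slide": [0,0,2.3],"dr": [0,0,0],"jaw": 0},{"slide": [0,0,2.3],"dr": [0,0,0],"jaw": 0},{"slide": [0,0,2.3],"dr": [0,0,0],"jaw": 0},{"slide": [0,0,2.3],"dr": [0,0,0],"jaw": 0}]}}

```text
clock: 46.3
position: [382.4, -257.9, 55.1]
ee_rot: [0.732, -0.681, 0.0, 0.0]
contact_force: [-1.8, 1.1, 4.8]
gripper_width: -0.0
grasp_force: 2.5
```

>>> {"name": "step_arm", "arguments": {"motion": [{"slide": [0,0,0.3],"dr": [0,0,0],"jaw": 0},{"slide": [0,0,0.3],"dr": [0,0,0],"jaw": 0},{"slide": [0,0,0.3],"dr": [0,0,0],"jaw": 0},{"slide": [0,0,0.3],"dr": [0,0,0],"jaw": 0},{"slide": [0,0,0.3],"dr": [0,0,0],"jaw": 0},{"slide": [0,0,0.3],"dr": [0,0,0],"jaw": 0},{"slide": [0,0,0.3],"dr": [0,0,0],"jaw": 0},{"slide": [0,0,0.3],"dr": [0,0,0],"jaw": 0}]}}

```text
clock: 47.3
position: [382.4, -258.0, 55.0]
ee_rot: [0.733, -0.681, 0.0, 0.0]
contact_force: [-2.4, 1.2, 6.6]
gripper_width: -0.2
grasp_force: 3.6
```

```bash
python3 - <<'E'
from h import *
s=arm.read_state();print(s["contact_force"],s["position"])
E
```

```text
[-2.42782249  1.17125582  6.64004952] [ 382.38256618 -257.98117635   55.02206568]
```

At the first click (6.6 N, stopped dead). I'll hold another second, then press fully.

>>> {"name": "step_arm", "arguments": {"motion": [{"slide": [0,0,0],"dr": [0,0,0],"jaw": 0},{"slide": [0,0,0],"dr": [0,0,0],"jaw": 0},{"slide": [0,0,0],"dr": [0,0,0],"jaw": 0},{"slide": [0,0,0],"dr": [0,0,0],"jaw": 0},{"slide": [0,0,0],"dr": [0,0,0],"jaw": 0},{"slide": [0,0,0],"dr": [0,0,0],"jaw": 0},{"slide": [0,0,0],"dr": [0,0,0],"jaw": 0},{"slide": [0,0,0],"dr": [0,0,0],"jaw": 0}]}}

```text
clock: 48.3
position: [382.4, -258.0, 55.0]
ee_rot: [0.733, -0.681, 0.0, 0.0]
contact_force: [-1.3, 2.0, 7.3]
gripper_width: -0.3
grasp_force: 3.6
```

>>> {"name": "step_arm", "arguments": {"motion": [{"slide": [0,0,1],"dr": [0,0,0],"jaw": 0},{"slide": [0,0,2],"dr": [0,0,0],"jaw": 0},{"slide": [0,0,3],"dr": [0,0,0],"jaw": 0},{"slide": [0,0,4.5],"dr": [0,0,0],"jaw": 0},{"slide": [0,0,6],"dr": [0,0,0],"jaw": 0},{"slide": [0,0,7],"dr": [0,0,0],"jaw": 0},{"slide": [0,0,7.5],"dr": [0,0,0],"jaw": 0},{"slide": [0,0,7.5],"dr": [0,0,0],"jaw": 0}]}}

```text
clock: 49.3
position: [382.6, -258.1, 49.7]
ee_rot: [0.733, -0.68, 0.0, 0.0]
contact_force: [-6.4, 5.6, 25.7]
gripper_width: -0.3
grasp_force: 12.6
```

Pressed to the bottom. I'll let go and return to the handle.

>>> {"name": "step_arm", "arguments": {"motion": [{"slide": [0,0,-8],"dr": [0,0,0],"jaw": 0},{"slide": [0,0,-50],"dr": [0,0,0],"jaw": 0},{"slide": [-10,-10,-90],"dr": [0,0,0],"jaw": 42},{"slide": [-50,-50,-90],"dr": [0,0,0],"jaw": 42},{"slide": [-90,-90,-90],"dr": [0,0,0],"jaw": 42},{"slide": [-130,-130,-90],"dr": [0,0,0],"jaw": 42},{"slide": [-170,-170,-90],"dr": [0,0,0],"jaw": 42},{"slide": [-200,-200,-90],"dr": [0,0,0],"jaw": 42}]}}

```text
clock: 50.3
position: [568.6, -41.8, 136.5]
ee_rot: [0.733, -0.68, 0.0, -0.0]
contact_force: [0.4, 0.6, 0.4]
gripper_width: 42.3
grasp_force: 0.0
```

```bash
python3 - <<'E'
from h import *
go((637,-9,130),-86.2)
E
```

```text
slide [-27.6 -70.6   6.5] dr [-0.002  0.001  0.056] yaw -85.75 pos [568.6 -41.8 136.5] t 50.3 w 42.3
```

>>> {"name": "step_arm", "arguments": {"motion": [{"slide": [-14,-35,0],"dr": [0,0,0.05],"jaw": 42},{"slide": [-27.6,-70.6,6],"dr": [0,0,0.05],"jaw": 42},{"slide": [-27.6,-70.6,20],"dr": [0,0,0.05],"jaw": 42},{"slide": [-27.6,-70.6,40],"dr": [0,0,0.05],"jaw": 42},{"slide": [-27.6,-70.6,40],"dr": [0,0,0.05],"jaw": 42},{"slide": [-27.6,-70.6,40],"dr": [0,0,0.05],"jaw": 42},{"slide": [-27.6,-70.6,40],"dr": [0,0,0.05],"jaw": 42},{"slide": [-27.6,-70.6,40],"dr": [0,0,0.05],"jaw": 42}]}}

```text
clock: 51.3
position: [635.9, -11.2, 97.9]
ee_rot: [0.73, -0.683, 0.0, -0.001]
contact_force: [-0.1, -1.1, 0.3]
gripper_width: 42.1
grasp_force: 0.0
```

```bash
python3 - <<'E'
from h import *
st=arm.read_state();im=optics.get_image("wrist")
for c,a,b,m in blobs(im,(0,150,80),(6,255,255),300): print("red",c,a,b,onz("wrist",*c,78,st).round(1))
go((637,-9,55),-86.2)
E
```

```text
red [278.1 238.6] 3381 [266 167  25 145] [638.  -15.7  78. ]
slide [-2.1 -1.2 42.7] dr [-0.009  0.001 -0.003] yaw -86.22 pos [635.9 -11.2  97.7] t 51.4 w 41.7
```

>>> {"name": "step_arm", "arguments": {"motion": [{"slide": [-2,-1,20],"dr": [0,0,0],"jaw": 42},{"slide": [-2,-1,42],"dr": [0,0,0],"jaw": 42},{"slide": [-2,-1,42],"dr": [0,0,0],"jaw": 42},{"slide": [-2,-1,42],"dr": [0,0,0],"jaw": 8},{"slide": [-2,-1,42],"dr": [0,0,0],"jaw": 8},{"slide": [-2,-1,42],"dr": [0,0,0],"jaw": 8},{"slide": [-2,-1,42],"dr": [0,0,0],"jaw": 8},{"slide": [-2,-1,42],"dr": [0,0,0],"jaw": 8}]}}

```text
clock: 52.35
position: [637.1, -9.1, 56.5]
ee_rot: [0.73, -0.683, 0.001, -0.001]
contact_force: [-1.5, 0.5, 6.0]
gripper_width: 12.8
grasp_force: 61.2
```

>>> {"name": "step_arm", "arguments": {"motion": [{"slide": [0,8,0],"dr": [0,0,0],"jaw": 8},{"slide": [0,20,0],"dr": [0,0,0],"jaw": 8},{"slide": [0,33,0],"dr": [0,0,0],"jaw": 8},{"slide": [0,46,0],"dr": [0,0,0],"jaw": 8},{"slide": [0,59,0],"dr": [0,0,0],"jaw": 8},{"slide": [0,72,0],"dr": [0,0,0],"jaw": 8},{"slide": [0,82,0],"dr": [0,0,0],"jaw": 8},{"slide": [0,90,0],"dr": [0,0,0],"jaw": 8}]}}

```text
clock: 53.35
position: [547.5, -14.8, 56.4]
ee_rot: [0.73, -0.683, 0.001, -0.002]
contact_force: [3.0, 0.1, 5.8]
gripper_width: 12.8
grasp_force: 61.2
```

>>> {"name": "step_arm", "arguments": {"motion": [{"slide": [0,12,0],"dr": [0,0,0],"jaw": 8},{"slide": [0,25,0],"dr": [0,0,0],"jaw": 8},{"slide": [0,38,0],"dr": [0,0,0],"jaw": 8},{"slide": [0,50,0],"dr": [0,0,0],"jaw": 8},{"slide": [0,61,0],"dr": [0,0,0],"jaw": 8},{"slide": [0,70,0],"dr": [0,0,0],"jaw": 8},{"slide": [0,75,0],"dr": [0,0,0],"jaw": 8},{"slide": [0,78,0],"dr": [0,0,0],"jaw": 8}]}}

```text
clock: 54.35
position: [470.0, -19.7, 56.4]
ee_rot: [0.73, -0.683, 0.001, -0.002]
contact_force: [2.7, 2.2, 8.3]
gripper_width: 12.9
grasp_force: 61.5
```

>>> {"name": "step_arm", "arguments": {"motion": [{"slide": [0,4,0],"dr": [0,0,0],"jaw": 8},{"slide": [0,8,0],"dr": [0,0,0],"jaw": 8},{"slide": [0,12,0],"dr": [0,0,0],"jaw": 8},{"slide": [0,15,0],"dr": [0,0,0],"jaw": 8},{"slide": [0,17,0],"dr": [0,0,0],"jaw": 8},{"slide": [0,17,0],"dr": [0,0,0],"jaw": 8},{"slide": [0,17,0],"dr": [0,0,0],"jaw": 8},{"slide": [0,17,0],"dr": [0,0,0],"jaw": 8}]}}

```text
clock: 55.35
position: [457.5, -20.4, 56.4]
ee_rot: [0.731, -0.683, 0.004, -0.005]
contact_force: [13.2, -4.0, -2.7]
gripper_width: 12.6
grasp_force: 60.3
```

Fully out again. I'll release and pick A from the right pocket.

>>> {"name": "step_arm", "arguments": {"motion": [{"slide": [0,-4,0],"dr": [0,0,0],"jaw": 8},{"slide": [0,-4,0],"dr": [0,0,0],"jaw": 42},{"slide": [0,-4,0],"dr": [0,0,0],"jaw": 42},{"slide": [0,-4,0],"dr": [0,0,0],"jaw": 42},{"slide": [0,-4,-40],"dr": [0,0,0],"jaw": 42},{"slide": [20,-20,-90],"dr": [0,0,-1.3],"jaw": 60},{"slide": [50,-50,-95],"dr": [0,0,-2.6],"jaw": 60},{"slide": [70,-80,-95],"dr": [0,0,-3.9],"jaw": 60}]}}

```text
clock: 56.35
position: [537.1, -86.8, 151.1]
ee_rot: [0.888, -0.459, 0.001, -0.001]
contact_force: [-0.8, -0.2, -0.6]
gripper_width: 59.7
grasp_force: 0.0
```

```bash
python3 - <<'E'
from h import *
go((545,-95,130),3.6)
t=optics.get_image("top")
for c,n,b,m in blobs(t,(0,150,80),(6,255,255),20,(260,110,350,260)): print("topred",c,n,b)
E
```

```text
slide [11.2 -1.7 21.1] dr [-0.009 -0.011 -7.287] yaw -54.7 pos [537.1 -86.8 151.1] t 56.4 w 59.7
topred [319.4 207.8] 53 [314 206  12   5]
```

>>> {"name": "step_arm", "arguments": {"motion": [{"slide": [11,-1.7,10],"dr": [0,0,-1.3],"jaw": 60},{"slide": [11,-1.7,21],"dr": [0,0,-2.6],"jaw": 60},{"slide": [11,-1.7,21],"dr": [0,0,-3.9],"jaw": 60},{"slide": [11,-1.7,21],"dr": [0,0,-5.2],"jaw": 60},{"slide": [11,-1.7,21],"dr": [0,0,-6.5],"jaw": 60},{"slide": [11,-1.7,21],"dr": [0,0,-7.29],"jaw": 60},{"slide": [11,-1.7,21],"dr": [0,0,-7.29],"jaw": 60},{"slide": [11,-1.7,21],"dr": [0,0,-7.29],"jaw": 60}]}}

```text
clock: 57.4
position: [543.7, -93.9, 128.7]
ee_rot: [1.0, 0.028, -0.0, 0.0]
contact_force: [-1.6, 0.6, -0.3]
gripper_width: 60.4
grasp_force: 0.0
```

```bash
python3 - <<'E'
from h import *
st=arm.read_state();im=optics.get_image("wrist");cv2.imwrite("pics/w20.png",im)
for c,a,b,m in blobs(im,(10,90,60),(32,255,255),30): 
    p=onz("wrist",*c,54,st)
    if 480<p[0]<650 and -200<p[1]<100: print(c,a,b,p.round(1),tool(p-st["position"],st).round(1))
h=cv2.inRange(cv2.cvtColor(im,cv2.COLOR_BGR2HSV),(10,90,60),(32,255,255))
for r in(190,200,210):
    x=np.where(h[r,215:345])[0]+215
    if len(x): print(r,x.min(),x.max(),ontool(x.min(),r,78).round(1),ontool(x.max(),r,78).round(1))
go((545,-95,41),3.6)
E
```

```text
[282.7 163.2] 196 [275 156  16  15] [582.9 -92.7  54. ] [39.3  1.  74.7]
[176.9 165.5] 186 [169 159  17  14] [578.3 -19.   54. ] [ 38.8 -72.9  74.7]
[ 87.2 170.6] 119 [ 81 164  12  13] [573.1  56.9  54. ] [  37.8 -148.9   74.7]
[283.  212.5] 4683 [250 176  67  73] [548.3 -94.9  54. ] [ 4.6  1.3 74.7]
[ 88.7 212.8] 3407 [ 57 181  63  65] [539.1  58.8  54. ] [   4.1 -152.8   74.7]
190 250 316 [ 20.1 -21.8  78. ] [20.  24.4 78. ]
200 250 316 [ 12.8 -22.   78. ] [12.8 24.6 78. ]
210 250 315 [  5.5 -22.2  78. ] [ 5.5 24.1 78. ]
slide [ 1.2  1.2 87.8] dr [-0.     0.004 -0.047] yaw 3.22 pos [543.8 -93.9 128.8] t 57.5 w 60.0
```

>>> {"name": "step_arm", "arguments": {"motion": [{"slide": [1.2,1.2,40],"dr": [0,0,-0.05],"jaw": 60},{"slide": [1.2,1.2,80],"dr": [0,0,-0.05],"jaw": 60},{"slide": [1.2,1.2,87.5],"dr": [0,0,-0.05],"jaw": 60},{"slide": [1.2,1.2,87.5],"dr": [0,0,-0.05],"jaw": 60},{"slide": [1.2,1.2,87.5],"dr": [0,0,-0.05],"jaw": 30},{"slide": [1.2,1.2,87.5],"dr": [0,0,-0.05],"jaw": 30},{"slide": [1.2,1.2,87.5],"dr": [0,0,-0.05],"jaw": 30},{"slide": [1.2,1.2,87.5],"dr": [0,0,-0.05],"jaw": 30}]}}

```text
clock: 58.45
position: [546.9, -95.1, 43.6]
ee_rot: [0.999, 0.033, 0.002, 0.0]
contact_force: [-0.9, 0.2, 6.9]
gripper_width: 43.1
grasp_force: 62.2
```

>>> {"name": "step_arm", "arguments": {"motion": [{"slide": [0,0,0],"dr": [0,0,0],"jaw": 30},{"slide": [0,0,-5],"dr": [0,0,0],"jaw": 30},{"slide": [0,0,-12],"dr": [0,0,0],"jaw": 30},{"slide": [0,0,-25],"dr": [0,0,0],"jaw": 30},{"slide": [0,0,-45],"dr": [0,0,0],"jaw": 30},{"slide": [0,0,-60],"dr": [0,0,0],"jaw": 30},{"slide": [0,0,-60],"dr": [0,0,0],"jaw": 30},{"slide": [0,0,-60],"dr": [0,0,0],"jaw": 30}]}}

```text
clock: 59.45
position: [544.5, -95.1, 101.0]
ee_rot: [0.999, 0.032, -0.001, -0.0]
contact_force: [-0.2, -0.1, -3.6]
gripper_width: 43.1
grasp_force: 61.9
```

```bash
python3 - <<'E'
from h import *
t=optics.get_image("top");im=optics.get_image("wrist")
for c,n,b,m in blobs(t,(0,150,80),(6,255,255),20,(260,110,350,260)): print("topred",c,n,b)
for c,a,b,m in blobs(im,(10,90,60),(32,255,255),3000): print(c,a,b)
for c,a,b,m in blobs(t,(55,40,20),(95,255,130),800,(350,130,480,215)):
    r=cv2.minAreaRect(cv2.findNonZero(m.astype(np.uint8)));print("tray",r,[onz("top",*q,8).round(0)[:2] for q in cv2.boxPoints(r)])
go((553,-385,100),0.5)
E
```

```text
topred [321.6 207.7] 35 [318 206   8   5]
[ 69.3 222.2] 3915 [ 36 187  67  72]
[280.1 264.1] 9999 [229 210 103 108]
tray ((417.3442687988281, 174.15260314941406), (52.84265899658203, 98.60297393798828), 89.04515838623047) [array([ 647., -197.]), array([ 653., -496.]), array([ 490., -489.]), array([ 485., -195.])]
slide [-10.2 289.8   0.6] dr [-0.     0.016  0.399] yaw 3.69 pos [544.5 -95.1 100.6] t 59.5 w 43.2
```

>>> {"name": "step_arm", "arguments": {"motion": [{"slide": [0,30,0],"dr": [0,0,0.1],"jaw": 30},{"slide": [0,75,0],"dr": [0,0,0.2],"jaw": 30},{"slide": [-4,125,0],"dr": [0,0,0.3],"jaw": 30},{"slide": [-6,175,0],"dr": [0,0,0.35],"jaw": 30},{"slide": [-8,225,0],"dr": [0,0,0.35],"jaw": 30},{"slide": [-10,265,0],"dr": [0,0,0.35],"jaw": 30},{"slide": [-10,290,20],"dr": [0,0,0.35],"jaw": 30},{"slide": [-10,290,45],"dr": [0,0,0.35],"jaw": 30}]}}

```text
clock: 60.55
position: [553.7, -387.3, 55.1]
ee_rot: [1.0, 0.006, -0.0, 0.0]
contact_force: [-0.4, 1.2, -4.1]
gripper_width: 43.4
grasp_force: 62.0
```

>>> {"name": "step_arm", "arguments": {"motion": [{"slide": [0,0,10],"dr": [0,0,0],"jaw": 30},{"slide": [0,0,20],"dr": [0,0,0],"jaw": 30},{"slide": [0,0,28],"dr": [0,0,0],"jaw": 30},{"slide": [0,0,32],"dr": [0,0,0],"jaw": 30},{"slide": [0,0,34],"dr": [0,0,0],"jaw": 30},{"slide": [0,0,34],"dr": [0,0,0],"jaw": 30},{"slide": [0,0,34],"dr": [0,0,0],"jaw": 30},{"slide": [0,0,34],"dr": [0,0,0],"jaw": 30}]}}

```text
clock: 61.55
position: [554.2, -385.2, 22.8]
ee_rot: [1.0, 0.008, 0.0, 0.0]
contact_force: [0.8, 0.4, -3.2]
gripper_width: 42.9
grasp_force: 62.0
```

>>> {"name": "step_arm", "arguments": {"motion": [{"slide": [0,0,1],"dr": [0,0,0],"jaw": 30},{"slide": [0,0,2],"dr": [0,0,0],"jaw": 30},{"slide": [0,0,3],"dr": [0,0,0],"jaw": 30},{"slide": [0,0,4],"dr": [0,0,0],"jaw": 30},{"slide": [0,0,5],"dr": [0,0,0],"jaw": 30},{"slide": [0,0,5],"dr": [0,0,0],"jaw": 30},{"slide": [0,0,5],"dr": [0,0,0],"jaw": 30},{"slide": [0,0,5],"dr": [0,0,0],"jaw": 30}]}}

```text
clock: 62.55
position: [554.0, -385.1, 18.7]
ee_rot: [1.0, 0.008, 0.0, 0.0]
contact_force: [-4.2, 2.4, 4.8]
gripper_width: 43.3
grasp_force: 63.0
```

A rests on the tray floor. I'll release it and fetch B.

>>> {"name": "step_arm", "arguments": {"motion": [{"slide": [0,0,-0.5],"dr": [0,0,0],"jaw": 30},{"slide": [0,0,-0.5],"dr": [0,0,0],"jaw": 58},{"slide": [0,0,-0.5],"dr": [0,0,0],"jaw": 58},{"slide": [0,0,-0.5],"dr": [0,0,0],"jaw": 58},{"slide": [0,0,-30],"dr": [0,0,0],"jaw": 58},{"slide": [0,0,-85],"dr": [0,0,-0.1],"jaw": 58},{"slide": [0,-50,-112],"dr": [0,0,-0.2],"jaw": 58},{"slide": [0,-110,-112],"dr": [0,0,-0.3],"jaw": 58}]}}

```text
clock: 63.55
position: [554.2, -275.4, 132.5]
ee_rot: [1.0, 0.028, 0.003, 0.001]
contact_force: [0.7, 0.7, -0.8]
gripper_width: 58.1
grasp_force: 0.0
```

>>> {"name": "step_arm", "arguments": {"motion": [{"slide": [-4,-60,0],"dr": [0,0,-0.1],"jaw": 60},{"slide": [-8,-120,0],"dr": [0,0,-0.1],"jaw": 60},{"slide": [-12,-180,0],"dr": [0,0,-0.1],"jaw": 60},{"slide": [-18,-240,0],"dr": [0,0,-0.1],"jaw": 60},{"slide": [-22,-300,0],"dr": [0,0,-0.1],"jaw": 60},{"slide": [-24,-340,0],"dr": [0,0,-0.1],"jaw": 60},{"slide": [-24,-340,0],"dr": [0,0,-0.1],"jaw": 60},{"slide": [-24,-340,0],"dr": [0,0,-0.1],"jaw": 60}]}}

```text
clock: 64.55
position: [508.8, 62.9, 129.5]
ee_rot: [0.999, 0.036, 0.0, 0.0]
contact_force: [-0.5, -0.8, -0.4]
gripper_width: 60.0
grasp_force: 0.0
```

```bash
python3 - <<'E'
from h import *
st=arm.read_state();im=optics.get_image("wrist");cv2.imwrite("pics/w21.png",im);t=optics.get_image("top");cv2.imwrite("pics/t21.png",t)
for c,a,b,m in blobs(im,(10,90,60),(32,255,255),60): 
    p=onz("wrist",*c,54,st)
    if 480<p[0]<650 and -200<p[1]<130: print(c,a,b,p.round(1),tool(p-st["position"],st).round(1))
for c,a,b,m in blobs(t,(10,90,60),(26,255,255),60,(360,130,480,215)): print("tray",c,a,onz("top",*c,29).round(1),cv2.minAreaRect(cv2.findNonZero(m.astype(np.uint8))))
go((536,64.7,41.5),3.6)
E
```

```text
[282.3 129.7] 189 [275 123  16  15] [570.6  66.6  54. ] [61.9  0.8 75.5]
[388.2 133.4] 185 [380 127  17  14] [575.3  -6.8  54. ] [61.3 74.3 75.5]
[475.7 140.9] 169 [468 135  17  13] [580.  -80.6  54. ] [ 60.6 148.3  75.5]
[279.6 178.8] 4830 [246 142  68  74] [537.1  66.   54. ] [28.4 -1.1 75.5]
tray [419.8 181.2] 295 [ 542.3 -343.5   29. ] ((419.9199523925781, 180.94000244140625), (17.677669525146484, 17.111984252929688), 81.8698959350586)
slide [27.3 -0.7 87.9] dr [0.001 0.001 0.054] yaw 4.03 pos [508.9  62.1 129.4] t 64.7 w 60.1
```

Tray lock A was knocked: it is now at about y = -343 and still in the tray. I'll grasp B.

>>> {"name": "step_arm", "arguments": {"motion": [{"slide": [27,-0.9,0],"dr": [0,0,0.05],"jaw": 60},{"slide": [27,-0.9,40],"dr": [0,0,0.05],"jaw": 60},{"slide": [27,-0.9,80],"dr": [0,0,0.05],"jaw": 60},{"slide": [27,-0.9,88.5],"dr": [0,0,0.05],"jaw": 60},{"slide": [27,-0.9,88.5],"dr": [0,0,0.05],"jaw": 60},{"slide": [27,-0.9,88.5],"dr": [0,0,0.05],"jaw": 30},{"slide": [27,-0.9,88.5],"dr": [0,0,0.05],"jaw": 30},{"slide": [27,-0.9,88.5],"dr": [0,0,0.05],"jaw": 30}]}}

```text
clock: 65.65
position: [537.0, 65.5, 43.1]
ee_rot: [0.999, 0.033, 0.002, -0.0]
contact_force: [1.1, -3.8, 6.3]
gripper_width: 43.1
grasp_force: 62.3
```

>>> {"name": "step_arm", "arguments": {"motion": [{"slide": [0,0,0],"dr": [0,0,0],"jaw": 30},{"slide": [0,0,0],"dr": [0,0,0],"jaw": 30},{"slide": [0,0,-5],"dr": [0,0,0],"jaw": 30},{"slide": [0,0,-12],"dr": [0,0,0],"jaw": 30},{"slide": [0,0,-30],"dr": [0,0,0],"jaw": 30},{"slide": [0,0,-50],"dr": [0,0,0],"jaw": 30},{"slide": [0,0,-80],"dr": [0,0,0],"jaw": 30},{"slide": [0,0,-80],"dr": [0,0,0],"jaw": 30}]}}

```text
clock: 66.65
position: [536.7, 66.7, 122.8]
ee_rot: [0.999, 0.032, 0.002, -0.001]
contact_force: [0.0, 0.3, -3.4]
gripper_width: 43.1
grasp_force: 62.9
```

```bash
python3 - <<'E'
from h import *
t=optics.get_image("top")
for c,n,b,m in blobs(t,(0,150,80),(6,255,255),20,(260,110,350,260)): print("topred",c,n,b)
for c,a,b,m in blobs(t,(10,90,60),(26,255,255),60,(360,130,480,215)):
    print("tray",c,a,onz("top",*c,29).round(1),cv2.minAreaRect(cv2.findNonZero(m.astype(np.uint8))))
# steel shackle pixels near it
hs=cv2.cvtColor(t,cv2.COLOR_BGR2HSV);m=cv2.inRange(hs,(0,0,110),(180,60,255));m[:150]=0;m[200:]=0;m[:,:385]=0;m[:,460:]=0
p=cv2.findNonZero(m); print(None if p is None else (len(p),p.reshape(-1,2).mean(0),p.reshape(-1,2).min(0),p.reshape(-1,2).max(0)))
go((553,-300,122),0.5)
E
```

```text
topred [311.8 208.4] 132 [298 206  28   6]
tray [419.8 181.2] 299 [ 542.3 -343.5   29. ] ((419.8599548339844, 181.01998901367188), (17.819091796875, 17.253406524658203), 81.8698959350586)
(55, array([418.38181818, 167.14545455]), array([413, 163], dtype=int32), array([424, 172], dtype=int32))
slide [ -5.9 366.6  -1.5] dr [-0.012 -0.007  0.397] yaw 3.68 pos [535.4  66.3 121.1] t 66.7 w 43.1
```

>>> {"name": "step_arm", "arguments": {"motion": [{"slide": [0,30,0],"dr": [0,0,0.1],"jaw": 30},{"slide": [-2,75,0],"dr": [0,0,0.2],"jaw": 30},{"slide": [-4,125,0],"dr": [0,0,0.3],"jaw": 30},{"slide": [-6,175,0],"dr": [0,0,0.3],"jaw": 30},{"slide": [-8,225,0],"dr": [0,0,0.3],"jaw": 30},{"slide": [-10,275,0],"dr": [0,0,0.3],"jaw": 30},{"slide": [-10,315,0],"dr": [0,0,0.3],"jaw": 30},{"slide": [-10,327,0],"dr": [0,0,0.3],"jaw": 30}]}}

```text
clock: 67.7
position: [545.3, -262.8, 118.3]
ee_rot: [1.0, 0.01, -0.002, -0.001]
contact_force: [-1.1, 0.3, -4.1]
gripper_width: 43.0
grasp_force: 63.0
```

>>> {"name": "step_arm", "arguments": {"motion": [{"slide": [0,0,0],"dr": [0,0,0],"jaw": 30},{"slide": [0,0,25],"dr": [0,0,0],"jaw": 30},{"slide": [0,0,50],"dr": [0,0,0],"jaw": 30},{"slide": [0,0,75],"dr": [0,0,0],"jaw": 30},{"slide": [0,0,90],"dr": [0,0,0],"jaw": 30},{"slide": [0,0,95],"dr": [0,0,0],"jaw": 30},{"slide": [0,0,95],"dr": [0,0,0],"jaw": 30},{"slide": [0,0,95],"dr": [0,0,0],"jaw": 30}]}}

```text
clock: 68.7
position: [547.6, -261.3, 27.1]
ee_rot: [1.0, 0.012, 0.001, 0.0]
contact_force: [0.1, 0.2, -3.8]
gripper_width: 43.1
grasp_force: 62.9
```

```bash
python3 - <<'E'
from h import *
go((546,-261,18),1)
st=arm.read_state();im=optics.get_image("wrist");print(st["contact_force"])
for c,a,b,m in blobs(im,(10,90,60),(32,255,255),1500): 
    p=onz("wrist",*c,29,st);print(c,a,b,p.round(1),tool(p-st["position"],st).round(1))
E
```

```text
slide [-1.6 -0.3  9.1] dr [ 0.004 -0.014  0.04 ] yaw 1.32 pos [ 547.6 -261.3   27.1] t 68.7 w 43.1
[ 0.14257244  0.22965752 -3.80432774]
[280. 266.] 10230 [229 211 103 109] [ 547.6 -260.4   29. ] [ 0.  -0.9 -1.9]
[434.9 255.5] 6988 [387 211  95  94] [ 552.9 -340.4   29. ] [ 3.5 79.2 -1.9]
```

>>> {"name": "step_arm", "arguments": {"motion": [{"slide": [0,0,3],"dr": [0,0,0],"jaw": 30},{"slide": [0,0,6],"dr": [0,0,0],"jaw": 30},{"slide": [0,0,8],"dr": [0,0,0],"jaw": 30},{"slide": [0,0,9],"dr": [0,0,0],"jaw": 30},{"slide": [0,0,10],"dr": [0,0,0],"jaw": 30},{"slide": [0,0,10],"dr": [0,0,0],"jaw": 30},{"slide": [0,0,10],"dr": [0,0,0],"jaw": 30},{"slide": [0,0,10],"dr": [0,0,0],"jaw": 30}]}}

```text
clock: 69.75
position: [546.6, -261.2, 18.1]
ee_rot: [1.0, 0.012, -0.0, 0.0]
contact_force: [-4.8, 3.2, 10.5]
gripper_width: 43.1
grasp_force: 64.4
```

>>> {"name": "step_arm", "arguments": {"motion": [{"slide": [0,0,-0.5],"dr": [0,0,0],"jaw": 30},{"slide": [0,0,-0.5],"dr": [0,0,0],"jaw": 56},{"slide": [0,0,-0.5],"dr": [0,0,0],"jaw": 56},{"slide": [0,0,-0.5],"dr": [0,0,0],"jaw": 56},{"slide": [0,0,-0.5],"dr": [0,0,0],"jaw": 56},{"slide": [0,0,-30],"dr": [0,0,0],"jaw": 56},{"slide": [0,0,-80],"dr": [0,0,0],"jaw": 56},{"slide": [0,0,-130],"dr": [0,0,0],"jaw": 56}]}}

```text
clock: 70.75
position: [546.6, -261.2, 147.1]
ee_rot: [1.0, 0.011, -0.0, -0.0]
contact_force: [1.0, 0.4, -0.3]
gripper_width: 56.0
grasp_force: 0.0
```

>>> {"name": "step_arm", "arguments": {"motion": [{"slide": [0,-40,-20],"dr": [0,0,0],"jaw": 56},{"slide": [0,-90,-40],"dr": [0,0,0],"jaw": 56},{"slide": [-30,-140,-50],"dr": [0,0,0],"jaw": 56},{"slide": [-60,-190,-50],"dr": [0,0,0],"jaw": 56},{"slide": [-60,-190,-50],"dr": [0,0,0],"jaw": 56},{"slide": [-60,-190,-50],"dr": [0,0,0],"jaw": 56},{"slide": [-60,-190,-50],"dr": [0,0,0],"jaw": 56},{"slide": [-60,-190,-50],"dr": [0,0,0],"jaw": 56}]}}

```text
clock: 71.75
position: [482.9, -73.5, 195.6]
ee_rot: [1.0, 0.01, -0.0, 0.0]
contact_force: [0.9, -0.7, -0.5]
gripper_width: 55.8
grasp_force: 0.0
```

```bash
python3 - <<'E'
from h import *
t=optics.get_image("top");t0=cv2.imread("pics/top0.png")
for c,a,b,m in blobs(t,(10,90,60),(26,255,255),60,(360,130,480,215)):
    print("tray",c,a,b,onz("top",*c,29).round(1),cv2.minAreaRect(cv2.findNonZero(m.astype(np.uint8))))
for nm,i in(("0",t0),("now",t)):
    print(nm,[(c.tolist(),int(a)) for c,a,b,m in blobs(i,(0,120,80),(26,255,255),40,(60,110,480,320))],[(c.tolist(),int(a)) for c,a,b,m in blobs(i,(155,60,120),(178,255,255),40)])
d=cv2.absdiff(t,t0).max(2);n,l,s,c=cv2.connectedComponentsWithStats((d>60).astype(np.uint8));print([(c[i].round(),s[i][4]) for i in range(1,n) if s[i][4]>25])
E
```

```text
tray [391. 181.] 292 [383 172  18  19] [ 542.8 -258.6   29. ] ((390.94140625, 180.7965545654297), (17.522598266601562, 17.190414428710938), 85.2363510131836)
tray [419.8 181.1] 297 [411 172  19  19] [ 542.6 -343.5   29. ] ((419.8499450683594, 180.9499969482422), (17.677669525146484, 17.253406524658203), 81.8698959350586)
0 [([397.0, 119.0], 45), ([175.2, 125.2], 260), ([310.2, 186.3], 145), ([163.2, 193.9], 270), ([214.5, 218.4], 274), ([233.2, 271.6], 346)] [([105.7, 256.8], 41), ([92.3, 262.7], 267), ([173.2, 301.7], 312)]
now [([397.0, 119.0], 45), ([175.4, 125.2], 260), ([391.2, 181.0], 262), ([420.1, 181.1], 266), ([313.3, 208.2], 122), ([233.2, 271.5], 347)] [([92.3, 262.7], 265), ([172.2, 301.4], 264)]
[(array([310., 177.]), np.int32(5979)), (array([392., 179.]), np.int32(289)), (array([421., 179.]), np.int32(290)), (array([165., 191.]), np.int32(364)), (array([256., 208.]), np.int32(48)), (array([213., 220.]), np.int32(368)), (array([260., 227.]), np.int32(30)), (array([290., 292.]), np.int32(274)), (array([175., 302.]), np.int32(255)), (array([311., 298.]), np.int32(60)), (array([ 37., 321.]), np.int32(1475)), (array([321., 333.]), np.int32(568)), (array([295., 335.]), np.int32(27)), (array([264., 352.]), np.int32(69)), (array([299., 350.]), np.int32(115)), (array([ 14., 376.]), np.int32(287)), (array([298., 360.]), np.int32(45)), (array([279., 367.]), np.int32(35)), (array([312., 400.]), np.int32(3116)), (array([106., 376.]), np.int32(50)), (array([370., 397.]), np.int32(317)), (array([ 28., 387.]), np.int32(184)), (array([ 73., 387.]), np.int32(486)), (array([266., 377.]), np.int32(35)), (array([223., 392.]), np.int32(202)), (array([ 45., 392.]), np.int32(94)), (array([109., 388.]), np.int32(30)), (array([119., 407.]), np.int32(219)), (array([233., 414.]), np.int32(667))]
```

```bash
python3 -c "
from bench import arm
print(arm.job_done())"
```

```text
the job is handed in; nothing more can be done
None
```

I seated both padlocks, marked them with the table fully in, and laid them flat, side by side in the green tray with the table pulled fully out again; the job was handed in at about 72 s, and no verdict came back.

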